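# Set up a round bar on a V-block for marking out

### The job

Set up the round bar for marking out, working from the bottom up: lay the riser block flat in the middle of the surface plate (either way round), stand the V-block groove up on the middle of it with the groove running along the riser's length, lay the bar in the groove with equal overhang at both ends, and last set the stirrup clamp over the middle of the bar, a leg on each side of the V-block. Let go of each piece and let it come to rest before fetching the next, and leave the tin, toothed block, try square and brass collar where they are.

Things in the scene. Friction and masses are not known exactly. Their poses are not given: they have to be found in the camera images.
- plate: Flat square surface plate, grey sides and bright ground steel top, 120 x 120 mm, 20 mm high, fixed to the bench. The biggest flat square thing there. Origin: centre of its underside (bench level); x and y along its sides, z up; its top is at 20 mm.
- riser: Loose steel riser block, a plain flat block 80 (x) x 60 (y) x 25 mm high with rows of dark holes in its 80 x 60 face, lying flat on the bench, about 0.6 kg. Origin: centre of its underside; x along its length, z up.
- vblock: Loose steel V-block 56 (x) x 50 (y) x 36 mm high, about 0.6 kg, standing on the bench groove up. A 90 degree groove, 30 mm wide at the top and 15 mm deep, runs through its upper face along x. Origin: centre of its underside; z up.
- bar: Loose round aluminium bar, the workpiece, 36 mm diameter, 100 long (last 4 mm each end 26 diameter), 0.27 kg, lying in the wooden rest, axis 37 mm above the bench. Origin: its centre, on the axis; x along the axis (roll means nothing). Seated in the groove its axis is 46.5 mm above the V-block's underside, 10.5 above its upper face.
- clamp: Dark steel arch on two legs, bright knob on top, 0.25 kg: 84 mm wide (y), 24 thick (x), legs 66 apart inside. Heights above feet: notch under the bridge (shallow inverted V) 48, bridge top 60, neck (14 dia) to 67, knob (26 dia) 67 to 91. On the bar it hangs by the notch, feet 19.3 above the V-block's underside, legs beside it. Origin: midway between the feet, at their underside; z up.
- bar_rest: Small wooden rest fixed to the bench, in which the bar lies at the start: base 70 (x) x 40 (y) x 8 mm with two rails along x (outer faces 32 mm apart, up to 22 mm high). Origin: centre of its underside; x along the bar.
- tin: Bystander: blue tin, 64 mm diameter, 60 mm high. Leave alone. Origin: centre of its underside.
- toothed: Bystander: dark steel block with four teeth on top, 75 x 45 x 30 mm. Leave alone. Origin: centre of its underside.
- square: Bystander: try square lying flat, dark stock 18 x 80 x 16 mm and thin steel blade 110 mm long along x. Leave alone. Origin: centre of the stock's underside.
- collar: Bystander: brass collar, 48 mm outside diameter, 22 mm high. Leave alone. Origin: centre of its underside.
Things that resemble listed ones, but are neither listed nor needed, are in the scene too. There is more than one size of the bar; the job needs the largest.

How it is judged:
On the way, in this order (a step that is already met when the one before it is completed fails the run):
1. riser block lies flat in the middle of the surface plate, released (x of riser in the frame of plate between -0.015 and 0.015 m and y of riser in the frame of plate between -0.015 and 0.015 m and z of riser in the frame of plate between 0.017 and 0.023 m and angle between riser's own z axis and vertical below 0.06 rad and contact force between the fingers and riser below 0.3 N and linear speed of riser below 0.03 m/s and angular speed of riser below 0.3 rad/s), for 0.2 s.
2. V-block stands on the riser, groove along it, released (x of riser in the frame of plate between -0.015 and 0.015 m and y of riser in the frame of plate between -0.015 and 0.015 m and z of riser in the frame of plate between 0.017 and 0.023 m and angle between each of riser, vblock's own z axis and vertical below 0.06 rad and x of vblock in the frame of riser between -0.012 and 0.012 m and y of vblock in the frame of riser between -0.012 and 0.012 m and z of vblock in the frame of riser between 0.022 and 0.028 m and angle between the x axis of vblock and the x axis of riser, either way round below 0.2 rad and contact force between the fingers and vblock below 0.3 N and linear speed of vblock below 0.03 m/s and angular speed of vblock below 0.3 rad/s), for 0.2 s.
3. bar lies in the groove, released (x of riser in the frame of plate between -0.015 and 0.015 m and y of riser in the frame of plate between -0.015 and 0.015 m and z of riser in the frame of plate between 0.017 and 0.023 m and angle between each of riser, vblock's own z axis and vertical below 0.06 rad and x of vblock in the frame of riser between -0.012 and 0.012 m and y of vblock in the frame of riser between -0.012 and 0.012 m and z of vblock in the frame of riser between 0.022 and 0.028 m and angle between the x axis of vblock and the x axis of riser, either way round below 0.2 rad and x of bar in the frame of vblock between -0.015 and 0.015 m and y of bar in the frame of vblock between -0.005 and 0.005 m and z of bar in the frame of vblock between 0.0425 and 0.0505 m and angle between the x axis of bar and the x axis of vblock, either way round below 0.08 rad and contact force between the fingers and bar below 0.3 N and linear speed of bar below 0.03 m/s and angular speed of bar below 0.3 rad/s), for 0.2 s.
4. clamp sits over the bar, legs either side of the V-block, released (x of riser in the frame of plate between -0.015 and 0.015 m and y of riser in the frame of plate between -0.015 and 0.015 m and z of riser in the frame of plate between 0.017 and 0.023 m and angle between each of riser, vblock's own z axis and vertical below 0.06 rad and x of vblock in the frame of riser between -0.012 and 0.012 m and y of vblock in the frame of riser between -0.012 and 0.012 m and z of vblock in the frame of riser between 0.022 and 0.028 m and angle between the x axis of vblock and the x axis of riser, either way round below 0.2 rad and x of bar in the frame of vblock between -0.015 and 0.015 m and y of bar in the frame of vblock between -0.005 and 0.005 m and z of bar in the frame of vblock between 0.0425 and 0.0505 m and angle between the x axis of bar and the x axis of vblock, either way round below 0.08 rad and x of clamp in the frame of vblock between -0.013 and 0.013 m and y of clamp in the frame of vblock between -0.012 and 0.012 m and z of clamp in the frame of vblock between 0.0153 and 0.0233 m and angle between clamp's own z axis and vertical below 0.2 rad and angle between the y axis of clamp and the y axis of vblock, either way round below 0.2 rad and contact force between the fingers and clamp below 0.3 N and linear speed of clamp below 0.03 m/s and angular speed of clamp below 0.3 rad/s), for 0.2 s.
At the end, for the whole second after the job is handed in: Riser flat, within 15 mm of the plate's middle; V-block on it within 12 mm, groove along it to 0.2 rad; bar seated in the groove (4 mm, 0.08 rad), centred to 15 mm; clamp seated on the bar (4 mm) mid V-block to 12 mm, square and upright to 0.2 rad; all released, at rest (all of step 4 and contact force between the fingers and riser below 0.3 N and linear speed of each of riser, vblock, bar below 0.03 m/s and angular speed of each of riser, vblock, bar below 0.3 rad/s and contact force between the fingers and vblock below 0.3 N and contact force between the fingers and bar below 0.3 N); the robot touches nothing.
It fails at once if the tin is moved more than 30 mm (distance of tin from where it was at the start of the episode above 0.03 m).
It fails at once if the toothed block is moved more than 30 mm (distance of toothed from where it was at the start of the episode above 0.03 m).
It fails at once if the try square is moved more than 30 mm (distance of square from where it was at the start of the episode above 0.03 m).
It fails at once if the brass collar is moved more than 30 mm (distance of collar from where it was at the start of the episode above 0.03 m).
It also fails if it takes over 122 s, if anything falls off the work surface, if the arm or the gripper's body presses on something with over 40 N, if the wrist force passes 120 N, or if a joint passes its speed limit or range.

### The arm

A 7-joint arm with a two-finger parallel gripper is mounted at the origin on the work surface. World frame = base frame: x ahead of the robot, y to its left, z up, the work surface at z = 0. Lengths are in m, angles in rad, forces in N, time in s.
With the tool pointing down it reaches from about 0.4 to 0.875 m from the base axis. Payload 19.3 kg.
Tool frame: the origin (TCP) lies at the very end of the fingers, on their centre line; the grasp point (between the pads) lies 19 mm behind it; z points along the fingers, x is the direction in which the jaws open and shut, and the axes are right-handed (so a half turn about z gives the same grasp; the last joint's range is limited). The gripper opens to 85 mm and grips with 20 to 120 N. Pads are 22 mm wide; open, the fingers measure 114 mm over their backs; the gripper's body (76 mm by 85 mm) begins 54 mm behind the grasp point. The pads swing forward as they close: fully open they stand 13 mm farther back than shut.
Start: joints at [1.177, 0.521, -0.036, 1.599, 0.021, 1.021, -0.113], TCP at [0.199, -0.593, 0.231] pointing down, gripper open.
Joint ranges: [-2.91, 2.91], [-0.3, 2.13], [-1.5, 1.42], [0.17, 2.43], [-1.26, 4.41], [0.16, 1.93], [-2.52, 2.52]. Speed limits (rad/s): [1.89, 1.89, 2.39, 2.39, 3.01, 3.01, 3.01].

### API

Orientations are given as [roll, pitch, yaw] about the fixed x, y, z axes, in that order (R = Rz(yaw) Ry(pitch) Rx(roll)).
In Python, from workcell import observe, eyes, job_done gives the robot as it stands. The module is installed in compiled form; this text tells all that it offers.
- The arm moves only by the shell command python3 -m pendant 'ROWS' [FORCE]. ROWS is JSON, a list of rows, each an object of numbers: "dx", "dy", "dz": the shift along the tool's x, y, z in mm; "ax", "ay", "az": the turn, a rotation vector about the tool's x, y, z in degrees; "claw": the finger opening in mm, from 0 to 85.4. A call has 1 to 10 rows; each row is the pose to reach, as a shift and turn from the pose commanded when the call began, along the tool's axes at that moment; what a row does not reach only later rows make up. A row lasts 1/12 s, in which the tool goes at most 41.7 mm and 7.16 degrees, less where a joint would pass 70% of its speed; a pose out of reach is approached as far as the arm can. A call with a gripper value outside its range is refused whole. The fingers move at their own pace and stop on an object; FORCE is the grip in N (left out, the last holds). Time passes only in rows, so rows that repeat a pose let the fingers close. It gives the time, the measured TCP pose, the force and the opening at its end, in the units of the state.
- observe(): the state, without advancing time (a new reading comes with each control period).
- eyes.grab_frame(name): name is "scene" or "top"; returns a dict with "image" (384x512x3 uint8, blue, green, red), "fovy" (degrees; the focal length in pixels is half the picture's height over the tangent of half this angle, whatever the lens; pixels are square), "cx", "cy" (the principal point, pixels), "dist" ([k1, k2, p1, p2, k3] as OpenCV has them; the pictures are not rectified), "view" (4x4, takes a point from world to camera coordinates). Camera axes: x right, y up, looking along -z (the intrinsics and any distortion apply to the point x, -y, -z); pixel columns grow to the right and rows downward; lengths in m; the calibration is good to about 2 mm. A picture is of the moment at which its call begins. There is no depth.
- job_done(): hands the job in, once; it reports no verdict.
The state is a dict: "clock": time; "qpos": joint angles; "qd": joint speeds; "joint_efforts": joint torques, N m; "position": TCP position; "tool_rot": TCP orientation; "force": force on the tool from outside, world axes, zero at the start; "moment": the same for the moment, N m; "grip_width": finger opening in m.
Only numpy, scipy, OpenCV 4.12 (cv2) and the standard library are available. Lean on these libraries where they do the work, as an engineer would, in place of code of your own. Each camera call takes 0.05 s, during which the arm holds its last target.

## Working session

There is one attempt and no reset: what is moved stays moved. The work goes in short steps, Python scripts to look and compute and a shell command to move; the robot and the scene stay as the last step left them, time stands still between calls to the robot, and variables do not carry over. Pictures are saved under pics/ and viewed, and the job is handed in when it is done.

```bash
mkdir -p pics
cat > h.py <<'E'
import numpy as np, cv2
from workcell import observe, eyes
def grab(n):
    f=eyes.grab_frame(n); return f
def K(f):
    h,w=f["image"].shape[:2]; fl=h/2/np.tan(np.radians(f["fovy"])/2)
    return np.array([[fl,0,f["cx"]],[0,fl,f["cy"]],[0,0,1.]])
def ray(f,px):
    p=cv2.undistortPoints(np.array(px,float).reshape(-1,1,2),K(f),np.array(f["dist"],float)).reshape(-1,2)
    V=np.array(f["view"]); R=V[:3,:3]; t=V[:3,3]
    d=np.c_[p[:,0],-p[:,1],-np.ones(len(p))]@R
    return -R.T@t,d
def onz(f,px,z):
    o,d=ray(f,px); return o+d*((z-o[2])/d[:,2])[:,None]
def proj(f,P):
    V=np.array(f["view"]); c=np.atleast_2d(P)@V[:3,:3].T+V[:3,3]
    c=c*[1,-1,-1]
    return cv2.projectPoints(c.reshape(-1,1,3),np.zeros(3),np.zeros(3),K(f),np.array(f["dist"],float))[0].reshape(-1,2)
E
python3 - <<'E'
from h import *
for n in("scene","top"):
    f=grab(n); cv2.imwrite(f"pics/{n}0.png",f["image"]); 
    print(n,f["fovy"],f["cx"],f["cy"],f["dist"],ray(f,[[256,192]]))
    import pickle; pickle.dump(f,open(n+"0.pkl","wb"))
print(observe())
E
```

```text
scene 53.747414725947074 254.73117942399452 187.8384118378255 [0.0397599 0.        0.        0.        0.       ] (array([ 1.00991622, -0.60389827,  0.61469114]), array([[-0.47329093,  0.65280564, -0.5915846 ]]))
top 56.319414970970186 251.99657376191738 186.26510004693642 [-0.10667737  0.          0.          0.          0.        ] (array([0.4813067 , 0.02785919, 1.10304368]), array([[ 0.04898755, -0.00772088, -0.99895989]]))
{'clock': 0.1, 'qpos': array([ 1.17680104,  0.52195047, -0.03632297,  1.5999207 ,  0.02119373,
        1.02107953, -0.11279863]), 'qd': array([-4.18379262e-04, -1.06874449e-03, -7.24272971e-04, -1.55268615e-03,
       -9.38967558e-06, -8.33518756e-05,  1.01939240e-03]), 'joint_efforts': array([ 2.65820228e-03, -9.28478050e+01,  1.98310822e+00, -3.70529151e+01,
        1.81006745e-02,  5.36674968e-03,  4.43643023e-05]), 'position': array([ 0.19873388, -0.59226584,  0.23079663]), 'tool_rot': array([ 3.14152937e+00,  9.71307525e-04, -1.24701837e+00]), 'force': array([-0.7641178 ,  0.57727255,  0.72312454]), 'moment': array([-0.031311  ,  0.06229321, -0.03502119]), 'grip_width': 0.08558252286375355}
```

View pics/scene0.png

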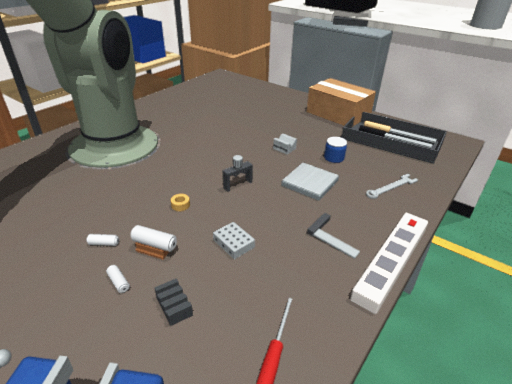

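View pics/top0.png

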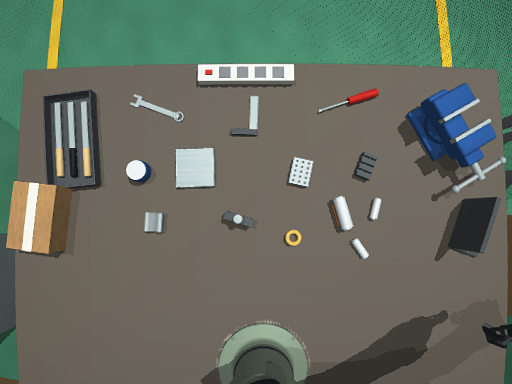

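The top view and scene view show the same layout. Candidates are listed as scene pixel / top pixel.
- **Riser:** drilled block (234,239)/(301,172). The toothed block (173,301)/(366,166) could be confused with it, and so could the plate (310,181)/(195,168), which is the biggest square.
- **V-block:** (284,144)/(153,222). The toothed block could be confused with it.
- **Bar:** the one in the wooden rest (153,238)/(342,213). The smaller bars are at (102,240)/(376,209) and (118,278)/(360,248).
- **Clamp:** (237,174)/(238,219).

Next I'll check these choices in close crops.

Run:
```python
from h import *; import pickle
t=pickle.load(open("top0.pkl","rb"));im=t["image"]
def c(x,y,w=40,h=30,s=10): return cv2.resize(im[y-h:y+h,x-w:x+w],None,fx=5,fy=5,interpolation=cv2.INTER_CUBIC)
o=np.vstack([np.hstack([c(301,172),c(195,168)]),np.hstack([c(153,222),c(238,219)])])
cv2.imwrite("pics/crop1.png",o)
im=pickle.load(open("scene0.pkl","rb"))["image"]
o=np.vstack([np.hstack([c(234,239),c(160,245)]),np.hstack([c(284,144),c(237,174)])])
cv2.imwrite("pics/crop2.png",o)
im=t["image"]; cv2.imwrite("pics/crop3.png",c(352,220))
```

```text
(no output)
```

View pics/crop1.png

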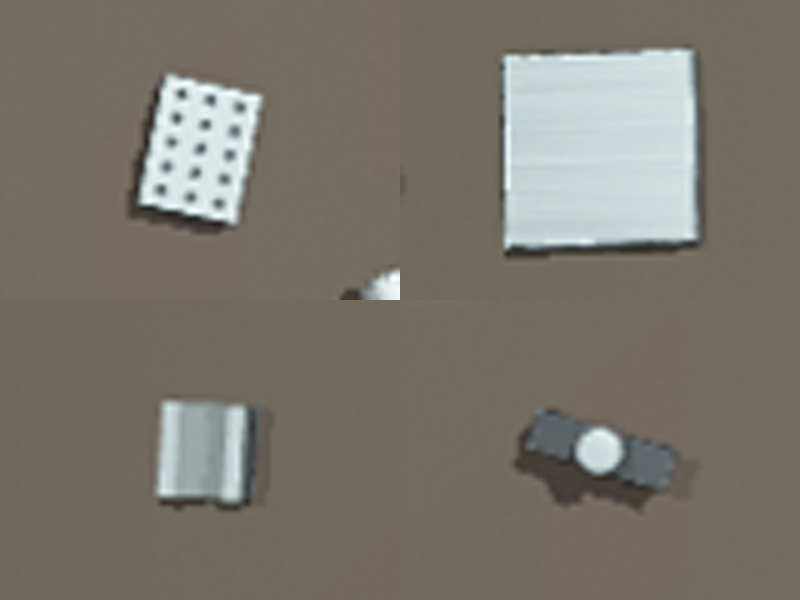

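View pics/crop2.png

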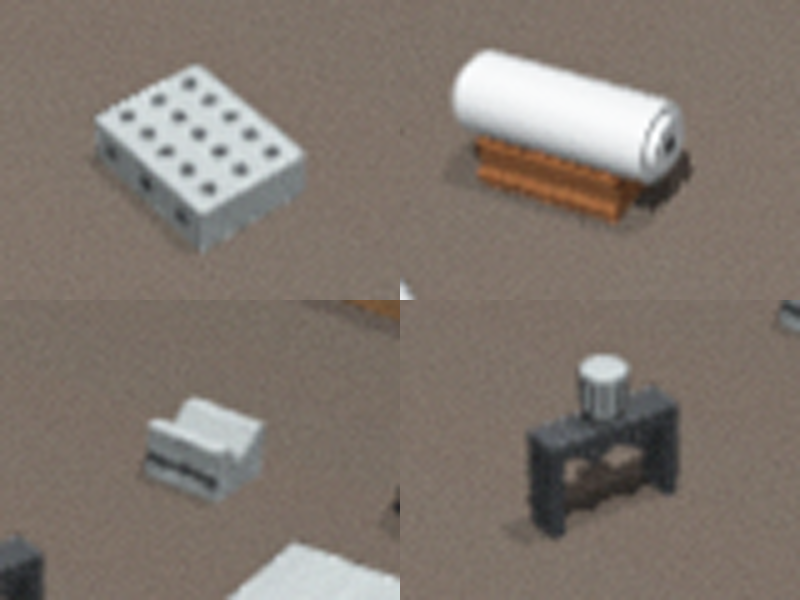

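View pics/crop3.png

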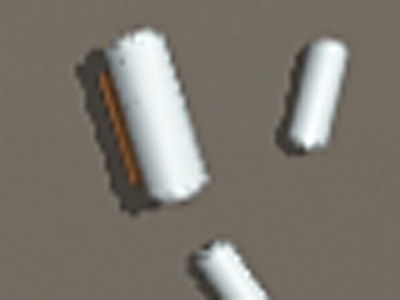

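The crops confirm the choices: drilled riser, groove-up V-block, largest bar in the wooden rest, and stirrup clamp with a bright knob. Now I'll measure poses.

```bash
cat > meas.py <<'E'
from h import *
def blob(im,c,r,thr,inv=False):
    g=im.astype(int).min(2) if not inv else im.astype(int).max(2)
    m=((g>thr) if not inv else (g<thr)).astype(np.uint8)
    w=np.zeros_like(m); w[max(0,c[1]-r):c[1]+r,max(0,c[0]-r):c[0]+r]=1; m*=w
    m=cv2.morphologyEx(m,cv2.MORPH_CLOSE,np.ones((3,3)))
    cs,_=cv2.findContours(m,cv2.RETR_EXTERNAL,cv2.CHAIN_APPROX_NONE)
    return max(cs,key=cv2.contourArea)
def rect(f,c,r,thr,z,inv=False):
    k=blob(f["image"],c,r,thr,inv)
    P=onz(f,k.reshape(-1,2),z)[:,:2]
    (cx,cy),(w,h),a=cv2.minAreaRect((P*1000).astype(np.float32))
    if w<h: w,h,a=h,w,a+90
    a=(a+90)%180-90
    return np.round([cx,cy,w,h,a],1)  # long axis angle
E
python3 - <<'E'
from meas import *; import pickle
t=pickle.load(open("top0.pkl","rb"));s=pickle.load(open("scene0.pkl","rb"))
im=t["image"]; print(im[172,292:312].min(1), im[215:230,153].min(1), im[222,143:168].min(1), im[219,225:255].max(1))
for thr in(140,160): 
  print(thr,"plate",rect(t,(195,168),30,thr,.02),"riser",rect(t,(301,172),22,thr,.025),"v",rect(t,(153,222),16,thr,.036))
  print("knob",rect(t,(238,219),10,thr,.091),"bar",rect(t,(342,213),20,thr,.037))
  print("S plate",rect(s,(310,181),35,thr-20,.02),"riser",rect(s,(234,239),26,thr-10,.025))
print("clamp",rect(t,(238,219),20,85,.06,True))
for n,c in(("tin",(139,171)),):pass
E
```

```text
[224 222 223 223 223 219 221 195 138 133 198 221 222 198 124 125 198 223
 186 123] [156 156 155 155 154 154 156 155 156 155 156 156 149 145 145] [ 91 122 179 197 191 172 153 156 157 155 155 147 140 139 141 184 199 202
 130  82  62  79  83  82  94] [ 62  74  92  98  95 103 101  75 163 223 220 220 220 220 221 225 212 148
  86  99 107 107 107 107 108 112 110  92  96 114]
140 plate [610.1 206.6 118.2 114.    0.8] riser [ 596.4 -115.9   79.4   61.1  -12.7] v [445.9 329.3  54.6  50.3  -4. ]
knob [455.   73.7  22.5  22.5  89.9] bar [ 471.1 -241.4  102.7   32.9   16.6]
S plate [613.1 201.9 125.8 121.2 -88.9] riser [ 598.7 -119.    84.2   62.3  -12.7]
160 plate [611.2 206.7 116.  113.8   0.8] riser [ 596.2 -115.1   78.7   58.8  -12.7] v [447.4 341.8  53.9  21.4   0.6]
knob [456.4  72.3  19.7  19.7  89.9] bar [ 471.9 -242.4  101.8   30.3   15.1]
S plate [612.5 202.5 122.2 118.7 -88.3] riser [ 598.1 -118.9   81.    60.3  -12.9]
clamp [436.6  84.8  84.4  32.3  63.4]
```

```bash
cat > go.py <<'E'
import sys
from h import *
from scipy.spatial.transform import Rotation as R
# usage: x y z(mm) yaw(deg of tool x)
x,y,z,yaw=map(float,sys.argv[1:5]); o=observe()
Rt=R.from_euler('xyz',o["tool_rot"]); G=R.from_euler('xyz',[np.pi,0,np.radians(yaw)])
d=Rt.inv().apply(np.array([x,y,z])-1000*o["position"]); rv=(Rt.inv()*G).as_rotvec(degrees=True)
print("d",d.round(1),"a",rv.round(1),"t",round(o["clock"],2),"F",o["force"].round(1),"w",round(o["grip_width"]*1000,1),"q7",o["qpos"][6].round(2),"pos",(o["position"]*1000).round(1))
E
python3 go.py 597.3 -117.3 130 -102.7
python3 - <<'E'
from meas import *; import pickle
t=pickle.load(open("top0.pkl","rb"));s=pickle.load(open("scene0.pkl","rb"))
# manual crop corners clamp
# bridge ends in crop1: crop px/5 + origin (198-? )
def cr(f,cx,cy,pts,z): return onz(f,[[cx-40+a/5-.4,cy-30+b/5-.4] for a,b in pts],z)[:,:2]*1000
print("clampTop", cr(t,238,219,[(540-400,410-300),(525-400,447-300),(678-400,457-300),(667-400,487-300)],.06).round(1))
print("clampS", cr(s,237,174,[(528-400,432-300),(660-400,388-300),(682-400,402-300),(548-400,447-300)],.06).round(1))
print("knobS", cr(s,237,174,[(604-400,369-300)],.091).round(1), "knobT",cr(t,238,219,[(600-400,450-300)],.091).round(1))
print("vS", cr(s,284,144,[(148,422-300),(193,398-300),(265,424-300),(222,450-300)],.036).round(1))
print("vT", cr(t,153,222,[(160,100),(252,105),(248,202),(155,198)],.036).round(1))
print("barS ends", cr(s,160,245,[(480-400,85),(660-400,140)],.037).round(1))
E
```

```text
d [-323.4 -529.   101.1] a [ 0.   0.1 31.3] t 0.1 F [-0.8  0.6  0.7] w 85.6 q7 -0.11 pos [ 198.7 -592.3  230.8]
clampTop [[478.6 108.3]
 [457.1 117. ]
 [451.2  28.2]
 [433.9  34.6]]
clampS [[435.3  31.9]
 [463.3 111.5]
 [481.7 107.4]
 [453.2  27.4]]
knobS [[458.7  68.1]] knobT [[456.1  72. ]]
vS [[414.8 303.8]
 [419.1 349.6]
 [475.2 348.7]
 [472.2 302.5]]
vT [[475.4 354. ]
 [472.5 297.9]
 [414.7 299.8]
 [416.8 356.5]]
barS ends [[ 426.3 -252. ]
 [ 515.1 -227.5]]
```

```bash
python3 -m pendant '[{"dx":-160,"dy":-265,"dz":50,"az":31.3},{"dx":-160,"dy":-265,"dz":50,"az":31.3},{"dx":-160,"dy":-265,"dz":50,"az":31.3},{"dx":-160,"dy":-265,"dz":50,"az":31.3},{"dx":-323,"dy":-529,"dz":100,"az":31.3},{"dx":-323,"dy":-529,"dz":100,"az":31.3},{"dx":-323,"dy":-529,"dz":100,"az":31.3},{"dx":-323,"dy":-529,"dz":100,"az":31.3},{"dx":-323,"dy":-529,"dz":100,"az":31.3},{"dx":-323,"dy":-529,"dz":100,"az":31.3}]' 40; python3 go.py 597.3 -117.3 130 -102.7
```

```text
d [-323.4 -529.   101.1] a [ 0.   0.1 31.3] t 0.1 F [-0.8  0.6  0.7] w 85.6 q7 -0.11 pos [ 198.7 -592.3  230.8]schema error: expected keys dx, dy, dz, ax, ay, az, claw
```

```bash
python3 -m pendant '[{"dx":-323,"dy":-529,"dz":100,"ax":0,"ay":0,"az":31,"claw":85},{"dx":-323,"dy":-529,"dz":100,"ax":0,"ay":0,"az":31,"claw":85},{"dx":-323,"dy":-529,"dz":100,"ax":0,"ay":0,"az":31,"claw":85},{"dx":-323,"dy":-529,"dz":100,"ax":0,"ay":0,"az":31,"claw":85},{"dx":-323,"dy":-529,"dz":100,"ax":0,"ay":0,"az":31,"claw":85},{"dx":-323,"dy":-529,"dz":100,"ax":0,"ay":0,"az":31,"claw":85},{"dx":-323,"dy":-529,"dz":100,"ax":0,"ay":0,"az":31,"claw":85},{"dx":-323,"dy":-529,"dz":100,"ax":0,"ay":0,"az":31,"claw":85},{"dx":-323,"dy":-529,"dz":100,"ax":0,"ay":0,"az":31,"claw":85},{"dx":-323,"dy":-529,"dz":100,"ax":0,"ay":0,"az":31,"claw":85}]' 40; python3 go.py 597.3 -117.3 130 -102.7
```

```text
clock: 0.93
position: [0.4616, -0.2791, 0.1653]
tool_rot: [3.141, 0.0, -1.788]
force: [1.2, -0.1, -0.1]
grip_width: 0.0852
d [-187.3  -97.6   35.2] a [0.  0.  0.2] t 0.93 F [ 1.2 -0.1 -0.1] w 85.2 q7 -1.34 pos [ 461.6 -279.1  165.3]
```

```bash
python3 -m pendant '[{"dx":-170,"dy":-90,"dz":31,"ax":0,"ay":0,"az":0,"claw":85},{"dx":-170,"dy":-90,"dz":31,"ax":0,"ay":0,"az":0,"claw":85},{"dx":-170,"dy":-90,"dz":31,"ax":0,"ay":0,"az":0,"claw":85},{"dx":-170,"dy":-90,"dz":31,"ax":0,"ay":0,"az":0,"claw":85},{"dx":-170,"dy":-90,"dz":31,"ax":0,"ay":0,"az":0,"claw":85},{"dx":-170,"dy":-90,"dz":31,"ax":0,"ay":0,"az":0,"claw":85},{"dx":-170,"dy":-90,"dz":31,"ax":0,"ay":0,"az":0,"claw":85},{"dx":-170,"dy":-90,"dz":31,"ax":0,"ay":0,"az":0,"claw":85}]' 40; python3 go.py 597.3 -117.3 60 -102.7
python3 - <<'E'
from h import *
a=[]
for n in("scene","top"):
    f=grab(n); p=proj(f,[[.5973,-.1173,.025]])[0].astype(int)
    im=f["image"]; y0=max(0,p[1]-60);x0=p[0]-65
    a.append(cv2.resize(im[y0:y0+120,x0:x0+130],None,fx=3,fy=3))
cv2.imwrite("pics/a1.png",np.hstack(a))
E
```

```text
clock: 1.6
position: [0.5848, -0.1349, 0.1343]
tool_rot: [3.141, -0.001, -1.788]
force: [-0.1, -0.3, 0.4]
grip_width: 0.0851
d [-19.9  -8.5  74.3] a [ 0.  -0.   0.2] t 1.6 F [-0.1 -0.3  0.4] w 85.1 q7 -1.66 pos [ 584.8 -134.9  134.3]
```

View pics/a1.png

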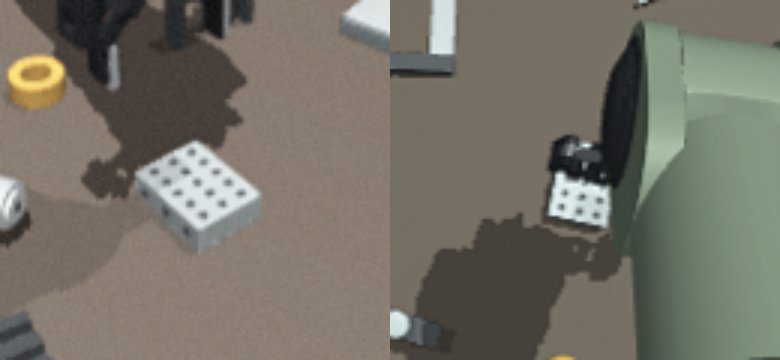

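The riser is undisturbed at the centre of the scene crop (about (195,195)) and the hand hangs above and behind it. I'll go lower and check again.

```bash
python3 -m pendant '[{"dx":-20,"dy":-8.5,"dz":40,"ax":0,"ay":0,"az":0,"claw":85},{"dx":-20,"dy":-8.5,"dz":74,"ax":0,"ay":0,"az":0,"claw":85},{"dx":-20,"dy":-8.5,"dz":74,"ax":0,"ay":0,"az":0,"claw":85},{"dx":-20,"dy":-8.5,"dz":74,"ax":0,"ay":0,"az":0,"claw":85},{"dx":-20,"dy":-8.5,"dz":74,"ax":0,"ay":0,"az":0,"claw":85}]' 40; python3 go.py 597.3 -117.3 3 -102.7
python3 - <<'E'
from h import *
a=[]
o=observe()["position"]
for n in("scene","top"):
    f=grab(n); q=proj(f,[o])[0];p=q.astype(int)
    im=f["image"]; y0=max(0,p[1]-60);x0=p[0]-65
    cv2.circle(im,tuple(p),1,(0,0,255),-1)
    a.append(cv2.resize(im[y0:y0+120,x0:x0+130],None,fx=3,fy=3))
cv2.imwrite("pics/a2.png",np.hstack(a))
E
```

```text
clock: 2.12
position: [0.5982, -0.118, 0.0624]
tool_rot: [-3.14, -0.0, -1.79]
force: [0.1, 0.4, 0.7]
grip_width: 0.0846
d [-0.5  1.1 59.4] a [-0.1 -0.   0.2] t 2.12 F [0.1 0.4 0.7] w 84.6 q7 -1.69 pos [ 598.2 -118.    62.4]
```

View pics/a2.png

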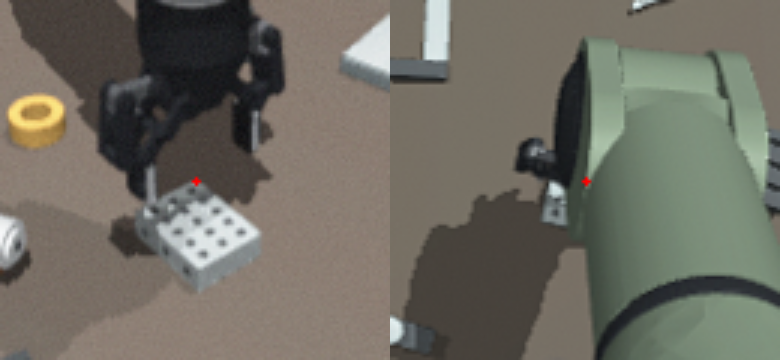

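The fingers straddle the riser with the jaws across its 60 mm side. Descending.

```bash
python3 -m pendant '[{"dx":-0.5,"dy":1,"dz":30,"ax":0,"ay":0,"az":0,"claw":85},{"dx":-0.5,"dy":1,"dz":45,"ax":0,"ay":0,"az":0,"claw":85},{"dx":-0.5,"dy":1,"dz":54,"ax":0,"ay":0,"az":0,"claw":85},{"dx":-0.5,"dy":1,"dz":59,"ax":0,"ay":0,"az":0,"claw":85},{"dx":-0.5,"dy":1,"dz":59,"ax":0,"ay":0,"az":0,"claw":85},{"dx":-0.5,"dy":1,"dz":59,"ax":0,"ay":0,"az":0,"claw":85}]' 40; python3 go.py 597.3 -117.3 3 -102.7
```

```text
clock: 2.72
position: [0.5976, -0.1162, 0.0027]
tool_rot: [-3.14, 0.0, -1.788]
force: [0.6, -0.1, 0.4]
grip_width: 0.0847
d [ 1.2  0.1 -0.3] a [-0.1  0.   0.2] t 2.72 F [ 0.6 -0.1  0.4] w 84.7 q7 -1.69 pos [ 597.6 -116.2    2.7]
```

```bash
python3 -m pendant '[{"dx":0,"dy":0,"dz":0,"ax":0,"ay":0,"az":0,"claw":55},{"dx":0,"dy":0,"dz":0,"ax":0,"ay":0,"az":0,"claw":55},{"dx":0,"dy":0,"dz":0,"ax":0,"ay":0,"az":0,"claw":50},{"dx":0,"dy":0,"dz":0,"ax":0,"ay":0,"az":0,"claw":40},{"dx":0,"dy":0,"dz":0,"ax":0,"ay":0,"az":0,"claw":40},{"dx":0,"dy":0,"dz":0,"ax":0,"ay":0,"az":0,"claw":40},{"dx":0,"dy":0,"dz":0,"ax":0,"ay":0,"az":0,"claw":40},{"dx":0,"dy":0,"dz":0,"ax":0,"ay":0,"az":0,"claw":40}]' 50; python3 go.py 597.3 -117.3 3 -102.7
```

```text
clock: 3.38
position: [0.5976, -0.1161, 0.0028]
tool_rot: [-3.14, 0.0, -1.788]
force: [-2.5, -0.4, 11.3]
grip_width: 0.0586
d [ 1.2  0.  -0.2] a [-0.1  0.   0.2] t 3.38 F [-2.5 -0.4 11.3] w 58.6 q7 -1.69 pos [ 597.6 -116.1    2.8]
```

```bash
python3 -m pendant '[{"dx":0,"dy":0,"dz":-15,"ax":0,"ay":0,"az":0,"claw":40},{"dx":0,"dy":0,"dz":-40,"ax":0,"ay":0,"az":0,"claw":40},{"dx":0,"dy":0,"dz":-77,"ax":0,"ay":0,"az":0,"claw":40},{"dx":0,"dy":0,"dz":-77,"ax":0,"ay":0,"az":0,"claw":40},{"dx":0,"dy":0,"dz":-77,"ax":0,"ay":0,"az":0,"claw":40},{"dx":0,"dy":0,"dz":-77,"ax":0,"ay":0,"az":0,"claw":40}]' 50; python3 go.py 611.5 204.5 80 -90;python3 - <<'E'
from h import *
a=[]
o=observe()["position"]
for n in("scene",):
    f=grab(n); q=proj(f,[o])[0];p=q.astype(int)
    im=f["image"]; y0=max(0,p[1]-60);x0=p[0]-65
    a.append(cv2.resize(im[y0:y0+120,x0:x0+130],None,fx=4,fy=4))
cv2.imwrite("pics/a3.png",np.hstack(a))
E
```

```text
clock: 3.88
position: [0.5966, -0.1158, 0.0782]
tool_rot: [3.141, -0.0, -1.788]
force: [-0.6, 0.5, -6.8]
grip_width: 0.0587
d [-316.    54.4   -1.7] a [  0.    0.  -12.4] t 3.88 F [-0.6  0.5 -6.8] w 58.7 q7 -1.69 pos [ 596.6 -115.8   78.2]
```

View pics/a3.png

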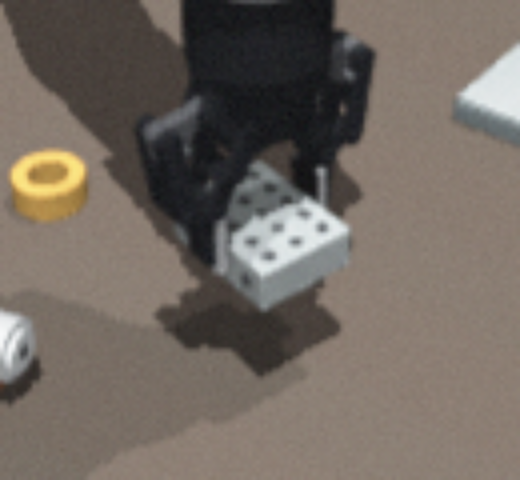

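The riser is held level in the jaws and its shadow on the bench is detached. Carrying it to the plate.

```bash
python3 -m pendant '[{"dx":-158,"dy":27,"dz":-5,"ax":0,"ay":0,"az":-12.4,"claw":40},{"dx":-158,"dy":27,"dz":-5,"ax":0,"ay":0,"az":-12.4,"claw":40},{"dx":-158,"dy":27,"dz":-5,"ax":0,"ay":0,"az":-12.4,"claw":40},{"dx":-316,"dy":54.4,"dz":-2,"ax":0,"ay":0,"az":-12.4,"claw":40},{"dx":-316,"dy":54.4,"dz":-2,"ax":0,"ay":0,"az":-12.4,"claw":40},{"dx":-316,"dy":54.4,"dz":-2,"ax":0,"ay":0,"az":-12.4,"claw":40},{"dx":-316,"dy":54.4,"dz":-2,"ax":0,"ay":0,"az":-12.4,"claw":40},{"dx":-316,"dy":54.4,"dz":-2,"ax":0,"ay":0,"az":-12.4,"claw":40},{"dx":-316,"dy":54.4,"dz":-2,"ax":0,"ay":0,"az":-12.4,"claw":40},{"dx":-316,"dy":54.4,"dz":-2,"ax":0,"ay":0,"az":-12.4,"claw":40}]' 50; python3 -m pendant '[{"dx":0,"dy":0,"dz":0,"ax":0,"ay":0,"az":0,"claw":40},{"dx":0,"dy":0,"dz":0,"ax":0,"ay":0,"az":0,"claw":40},{"dx":0,"dy":0,"dz":0,"ax":0,"ay":0,"az":0,"claw":40}]'; python3 go.py 611.5 204.5 25 -90;python3 - <<'E'
from h import *
a=[]
o=observe()["position"]
for n in("scene","top"):
    f=grab(n); q=proj(f,[o])[0];p=q.astype(int)
    im=f["image"]; y0=max(0,p[1]-60);x0=p[0]-65
    a.append(cv2.resize(im[y0:y0+120,x0:x0+130],None,fx=3,fy=3))
cv2.imwrite("pics/a4.png",np.hstack(a))
E
```

```text
clock: 4.77
position: [0.6106, 0.2066, 0.0788]
tool_rot: [3.139, -0.0, -1.568]
force: [0.4, -1.5, -6.9]
grip_width: 0.0588
clock: 5.02
position: [0.6121, 0.2029, 0.0802]
tool_rot: [3.141, -0.001, -1.573]
force: [-0.0, -0.5, -6.0]
grip_width: 0.0589
d [-1.6  0.6 55.2] a [ 0.  -0.  -0.1] t 5.02 F [-0.  -0.5 -6. ] w 58.9 q7 -2.01 pos [612.1 202.9  80.2]
```

View pics/a4.png

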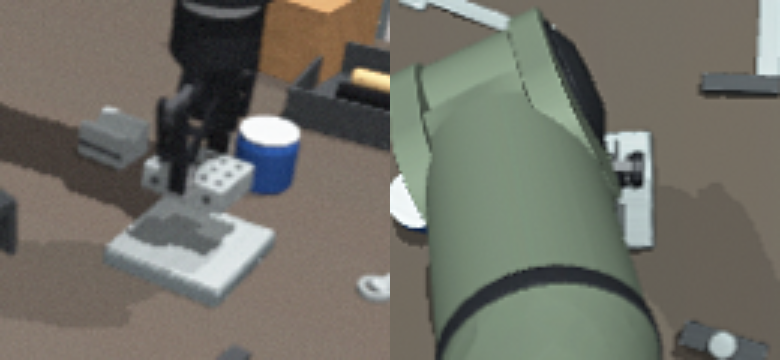

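The riser hangs level above the plate. Lowering until contact; TCP is about 22.8 mm when it is seated.

```bash
python3 -m pendant '[{"dx":-1.5,"dy":0.5,"dz":25,"ax":0,"ay":0,"az":0,"claw":40},{"dx":-1.5,"dy":0.5,"dz":40,"ax":0,"ay":0,"az":0,"claw":40},{"dx":-1.5,"dy":0.5,"dz":49,"ax":0,"ay":0,"az":0,"claw":40},{"dx":-1.5,"dy":0.5,"dz":53,"ax":0,"ay":0,"az":0,"claw":40},{"dx":-1.5,"dy":0.5,"dz":55,"ax":0,"ay":0,"az":0,"claw":40},{"dx":-1.5,"dy":0.5,"dz":56.5,"ax":0,"ay":0,"az":0,"claw":40},{"dx":-1.5,"dy":0.5,"dz":56.5,"ax":0,"ay":0,"az":0,"claw":40},{"dx":-1.5,"dy":0.5,"dz":56.5,"ax":0,"ay":0,"az":0,"claw":40}]' 50;  python3 go.py 611.5 204.5 25 -90
```

```text
clock: 5.78
position: [0.612, 0.206, 0.0249]
tool_rot: [-3.141, 0.0, -1.572]
force: [-0.3, 0.3, -6.1]
grip_width: 0.0584
d [ 1.5  0.5 -0.1] a [-0.1  0.  -0.1] t 5.78 F [-0.3  0.3 -6.1] w 58.4 q7 -2.01 pos [612.  206.   24.9]
```

```bash
python3 -m pendant '[{"dx":1,"dy":0.5,"dz":1,"ax":0,"ay":0,"az":0,"claw":40},{"dx":1,"dy":0.5,"dz":1.8,"ax":0,"ay":0,"az":0,"claw":40},{"dx":1,"dy":0.5,"dz":1.8,"ax":0,"ay":0,"az":0,"claw":40}]' ;  python3 go.py 611.5 204.5 25 -90
```

```text
clock: 6.03
position: [0.6113, 0.2047, 0.0229]
tool_rot: [-3.141, 0.0, -1.572]
force: [-2.9, -1.6, 2.6]
grip_width: 0.059
d [ 0.2 -0.2 -2.1] a [-0.   0.  -0.1] t 6.03 F [-2.9 -1.6  2.6] w 59.0 q7 -2.01 pos [611.3 204.7  22.9]
```

Contact. Releasing and backing off.

```bash
python3 -m pendant '[{"dx":0,"dy":0,"dz":0,"ax":0,"ay":0,"az":0,"claw":70},{"dx":0,"dy":0,"dz":0,"ax":0,"ay":0,"az":0,"claw":80},{"dx":0,"dy":0,"dz":0,"ax":0,"ay":0,"az":0,"claw":85},{"dx":0,"dy":0,"dz":0,"ax":0,"ay":0,"az":0,"claw":85},{"dx":0,"dy":0,"dz":0,"ax":0,"ay":0,"az":0,"claw":85},{"dx":0,"dy":0,"dz":-30,"ax":0,"ay":0,"az":0,"claw":85},{"dx":0,"dy":0,"dz":-100,"ax":0,"ay":0,"az":0,"claw":85},{"dx":0,"dy":0,"dz":-100,"ax":0,"ay":0,"az":0,"claw":85},{"dx":0,"dy":0,"dz":-100,"ax":0,"ay":0,"az":0,"claw":85},{"dx":0,"dy":0,"dz":-100,"ax":0,"ay":0,"az":0,"claw":85}]' ;  python3 go.py 446 326.5 120 -92
```

```text
clock: 6.87
position: [0.612, 0.2052, 0.1242]
tool_rot: [-3.139, 0.001, -1.572]
force: [0.4, -0.2, -1.0]
grip_width: 0.085
d [-121.2  166.1    3.8] a [-0.2  0.1  1.9] t 6.87 F [ 0.4 -0.2 -1. ] w 85.0 q7 -2.01 pos [612.  205.2 124.2]
```

```bash
python3 -m pendant '[{"dx":-121,"dy":166,"dz":4,"ax":0,"ay":0,"az":2,"claw":85},{"dx":-121,"dy":166,"dz":4,"ax":0,"ay":0,"az":2,"claw":85},{"dx":-121,"dy":166,"dz":4,"ax":0,"ay":0,"az":2,"claw":85},{"dx":-121,"dy":166,"dz":4,"ax":0,"ay":0,"az":2,"claw":85},{"dx":-121,"dy":166,"dz":4,"ax":0,"ay":0,"az":2,"claw":85},{"dx":-121,"dy":166,"dz":4,"ax":0,"ay":0,"az":2,"claw":85},{"dx":-121,"dy":166,"dz":4,"ax":0,"ay":0,"az":2,"claw":85},{"dx":-121,"dy":166,"dz":4,"ax":0,"ay":0,"az":2,"claw":85}]' ;  python3 go.py 446 326.5 60 -92
python3 - <<'E'
from meas import *
f=grab("scene");t=grab("top");cv2.imwrite("pics/t5.png",t["image"])
print("riser S",rect(f,(305,165),40,175,.045),"T",rect(t,(195,168),30,195,.045))
im=f["image"]
cv2.imwrite("pics/a5.png",cv2.resize(im[110:230,240:370],None,fx=5,fy=5,interpolation=2))
E
```

```text
clock: 7.53
position: [0.4451, 0.3257, 0.1176]
tool_rot: [3.141, -0.001, -1.606]
force: [0.3, 0.2, -0.4]
grip_width: 0.085
d [-0.9 -0.9 57.6] a [ 0.  -0.1 -0. ] t 7.53 F [ 0.3  0.2 -0.4] w 85.0 q7 -2.36 pos [445.1 325.7 117.6]
riser S [627.8 172.8 119.1 111.5 -89. ] T [608.1 202.6 113.2 111.1   0.8]
```

View pics/a5.png

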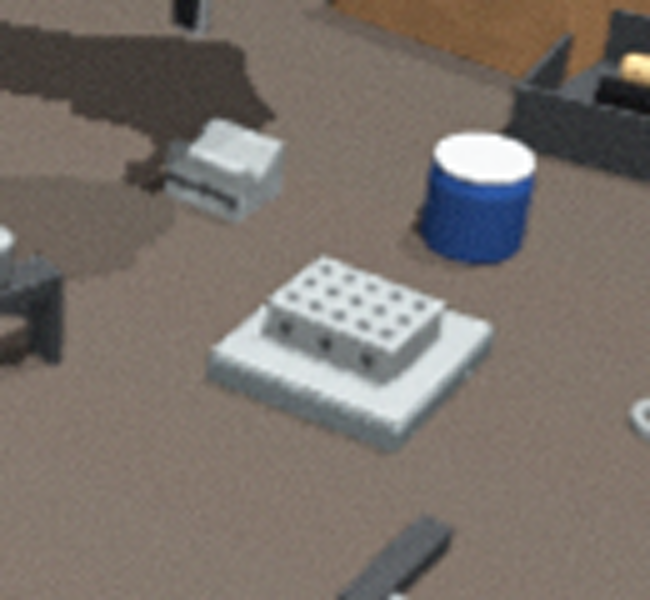

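View pics/t5.png

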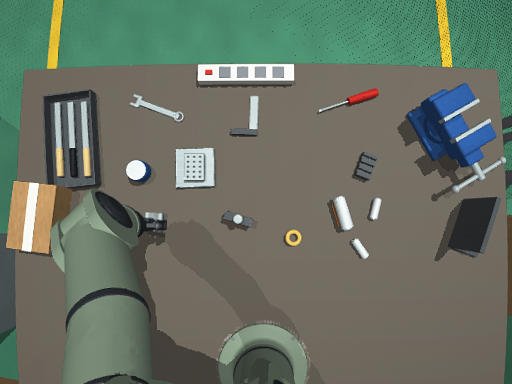

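The riser lies flat near the plate's middle in both views (scene about (310,170), top (195,166)). I'll measure it from its top corners.

```bash
python3 - <<'E'
from h import *; import pickle
s=pickle.load(open("scene0.pkl","rb")); t=pickle.load(open("top0.pkl","rb"))
def c(p): return [[240+a/5-.4,110+b/5-.4] for a,b in p]
r=onz(s,c([(265,305),(325,258),(442,303),(383,345)]),.045)*1000
p=onz(s,c([(208,358),(492,326),(396,430)]),.02)*1000
print(r.round(1),r.mean(0),p.round(1),(p[0]+p[1])/2)
print("top riser",onz(t,[[194,166]],.045)*1000)
E
python3 go.py 446 326.5 10 -92
```

```text
[[573.7 167.5  45. ]
 [574.3 231.   45. ]
 [649.7 230.3  45. ]
 [644.6 173.5  45. ]] [610.56725992 200.57303293  45.        ] [[558.7 136.   20. ]
 [667.7 263.1  20. ]
 [673.3 141.9  20. ]] [613.19666118 199.56834738  20.        ]
top riser [[611.13213752 204.03650807  45.        ]]
d [-1.500e+00 -1.000e-01  1.078e+02] a [ 0.  -0.  -0.1] t 7.63 F [ 0.5 -0.8  0. ] w 85.0 q7 -2.36 pos [445.9 325.1 117.8]
```

```bash
python3 -m pendant '[{"dx":-1,"dy":-1,"dz":40,"ax":0,"ay":0,"az":0,"claw":85},{"dx":-1,"dy":-1,"dz":60,"ax":0,"ay":0,"az":0,"claw":85},{"dx":-1,"dy":-1,"dz":60,"ax":0,"ay":0,"az":0,"claw":85},{"dx":-1,"dy":-1,"dz":60,"ax":0,"ay":0,"az":0,"claw":85}]' ;  python3 go.py 446 326.5 8 -92
python3 - <<'E'
from h import *
a=[]
for n,p in(("scene",(284,144)),("top",(153,222))):
    im=grab(n)["image"]; a.append(cv2.resize(im[p[1]-50:p[1]+50,p[0]-50:p[0]+50],None,fx=4,fy=4))
cv2.imwrite("pics/a6.png",np.hstack(a))
E
```

```text
clock: 7.97
position: [0.4465, 0.3259, 0.0578]
tool_rot: [3.14, -0.002, -1.608]
force: [-0.3, 0.4, 0.1]
grip_width: 0.0848
d [-0.7  0.4 49.8] a [ 0.1 -0.1 -0.1] t 7.97 F [-0.3  0.4  0.1] w 84.8 q7 -2.37 pos [446.5 325.9  57.8]
```

View pics/a6.png

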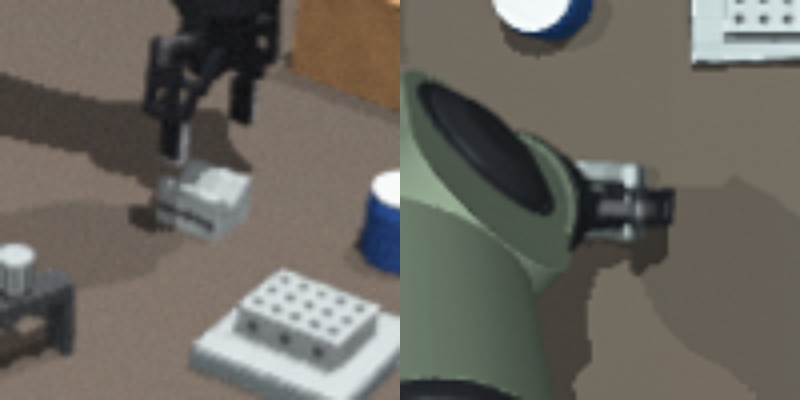

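The riser sits within about 3 mm of the plate's middle. The jaws straddle the V-block across its 50 mm width (scene crop (205,200)). Descending and gripping.

```bash
python3 -m pendant '[{"dx":-0.5,"dy":0,"dz":25,"ax":0,"ay":0,"az":0,"claw":85},{"dx":-0.5,"dy":0,"dz":42,"ax":0,"ay":0,"az":0,"claw":85},{"dx":-0.5,"dy":0,"dz":50,"ax":0,"ay":0,"az":0,"claw":85},{"dx":-0.5,"dy":0,"dz":50,"ax":0,"ay":0,"az":0,"claw":85},{"dx":-0.5,"dy":0,"dz":50,"ax":0,"ay":0,"az":0,"claw":60},{"dx":-0.5,"dy":0,"dz":50,"ax":0,"ay":0,"az":0,"claw":40},{"dx":-0.5,"dy":0,"dz":50,"ax":0,"ay":0,"az":0,"claw":30},{"dx":-0.5,"dy":0,"dz":50,"ax":0,"ay":0,"az":0,"claw":30},{"dx":-0.5,"dy":0,"dz":50,"ax":0,"ay":0,"az":0,"claw":30},{"dx":-0.5,"dy":0,"dz":50,"ax":0,"ay":0,"az":0,"claw":30}]' 50 ;python3 -m pendant '[{"dx":0,"dy":0,"dz":0,"ax":0,"ay":0,"az":0,"claw":30},{"dx":0,"dy":0,"dz":0,"ax":0,"ay":0,"az":0,"claw":30},{"dx":0,"dy":0,"dz":0,"ax":0,"ay":0,"az":0,"claw":30}]';  python3 go.py 446 326.5 120 -92
```

```text
clock: 8.9
position: [0.4468, 0.3278, 0.0097]
tool_rot: [-3.14, 0.001, -1.607]
force: [-1.3, -1.8, 12.9]
grip_width: 0.0495
clock: 9.15
position: [0.4468, 0.3277, 0.0096]
tool_rot: [-3.14, 0.001, -1.607]
force: [-1.3, -1.3, 11.9]
grip_width: 0.0492
d [   1.2    0.6 -110.4] a [-0.1  0.1 -0.1] t 9.15 F [-1.3 -1.3 11.9] w 49.2 q7 -2.37 pos [446.8 327.7   9.6]
```

```bash
python3 -m pendant '[{"dx":0,"dy":0,"dz":-20,"ax":0,"ay":0,"az":0,"claw":30},{"dx":0,"dy":0,"dz":-50,"ax":0,"ay":0,"az":0,"claw":30},{"dx":0,"dy":0,"dz":-110,"ax":0,"ay":0,"az":0,"claw":30},{"dx":0,"dy":0,"dz":-110,"ax":0,"ay":0,"az":0,"claw":30},{"dx":0,"dy":0,"dz":-110,"ax":0,"ay":0,"az":0,"claw":30},{"dx":0,"dy":0,"dz":-110,"ax":0,"ay":0,"az":0,"claw":30}]' ;  python3 go.py 611.5 204.7 120 -90
```

```text
clock: 9.65
position: [0.4464, 0.3276, 0.1192]
tool_rot: [-3.14, 0.001, -1.607]
force: [-0.5, -0.3, -7.0]
grip_width: 0.0492
d [ 116.9 -169.4   -0.8] a [-0.1  0.1 -2.1] t 9.65 F [-0.5 -0.3 -7. ] w 49.2 q7 -2.36 pos [446.4 327.6 119.2]
```

```bash
python3 -m pendant '[{"dx":117,"dy":-169.5,"dz":-1,"ax":0,"ay":0,"az":-2.1,"claw":30},{"dx":117,"dy":-169.5,"dz":-1,"ax":0,"ay":0,"az":-2.1,"claw":30},{"dx":117,"dy":-169.5,"dz":-1,"ax":0,"ay":0,"az":-2.1,"claw":30},{"dx":117,"dy":-169.5,"dz":-1,"ax":0,"ay":0,"az":-2.1,"claw":30},{"dx":117,"dy":-169.5,"dz":-1,"ax":0,"ay":0,"az":-2.1,"claw":30},{"dx":117,"dy":-169.5,"dz":-1,"ax":0,"ay":0,"az":-2.1,"claw":30},{"dx":117,"dy":-169.5,"dz":-1,"ax":0,"ay":0,"az":-2.1,"claw":30},{"dx":117,"dy":-169.5,"dz":-1,"ax":0,"ay":0,"az":-2.1,"claw":30},{"dx":117,"dy":-169.5,"dz":-1,"ax":0,"ay":0,"az":-2.1,"claw":30}]' ;  python3 go.py 611.5 204.7 58 -90
python3 - <<'E'
from h import *
a=[]
for n,p in(("scene",(310,160)),("top",(195,168))):
    im=grab(n)["image"]; a.append(cv2.resize(im[p[1]-60:p[1]+40,p[0]-50:p[0]+50],None,fx=4,fy=4))
cv2.imwrite("pics/a7.png",np.hstack(a))
E
```

```text
clock: 10.4
position: [0.6101, 0.2053, 0.118]
tool_rot: [3.139, -0.0, -1.569]
force: [-0.2, 0.1, -6.1]
grip_width: 0.0492
d [ 0.6 -1.6 60. ] a [ 0.1 -0.   0.1] t 10.4 F [-0.2  0.1 -6.1] w 49.2 q7 -2.0 pos [610.1 205.3 118. ]
```

View pics/a7.png

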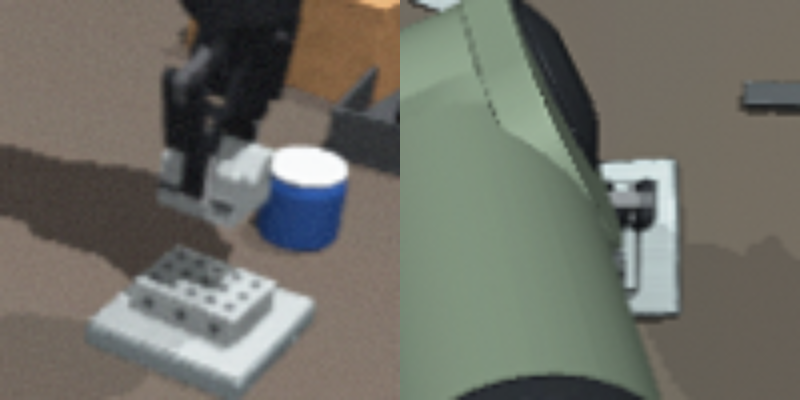

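The V-block hangs level above the riser. Lowering to about TCP 54.6.

```bash
python3 -m pendant '[{"dx":0.3,"dy":-1,"dz":30,"ax":0,"ay":0,"az":0,"claw":30},{"dx":0.3,"dy":-1,"dz":48,"ax":0,"ay":0,"az":0,"claw":30},{"dx":0.3,"dy":-1,"dz":56,"ax":0,"ay":0,"az":0,"claw":30},{"dx":0.3,"dy":-1,"dz":60,"ax":0,"ay":0,"az":0,"claw":30},{"dx":0.3,"dy":-1,"dz":61,"ax":0,"ay":0,"az":0,"claw":30},{"dx":0.3,"dy":-1,"dz":61,"ax":0,"ay":0,"az":0,"claw":30},{"dx":0.3,"dy":-1,"dz":61,"ax":0,"ay":0,"az":0,"claw":30}]' ;  python3 go.py 611.5 204.7 54.6 -90
```

```text
clock: 11.08
position: [0.613, 0.2045, 0.0594]
tool_rot: [-3.14, 0.001, -1.57]
force: [-0.4, 1.4, -6.0]
grip_width: 0.0492
d [-0.2  1.5  4.8] a [-0.1  0.   0.1] t 11.08 F [-0.4  1.4 -6. ] w 49.2 q7 -2.01 pos [613.  204.5  59.4]
```

```bash
python3 -m pendant '[{"dx":0,"dy":1,"dz":1.5,"ax":0,"ay":0,"az":0,"claw":30},{"dx":0,"dy":1,"dz":3,"ax":0,"ay":0,"az":0,"claw":30},{"dx":0,"dy":1,"dz":4.2,"ax":0,"ay":0,"az":0,"claw":30},{"dx":0,"dy":1,"dz":4.8,"ax":0,"ay":0,"az":0,"claw":30},{"dx":0,"dy":1,"dz":4.8,"ax":0,"ay":0,"az":0,"claw":30}]' ;  python3 go.py 611.5 204.7 54.6 -90
```

```text
clock: 11.5
position: [0.6116, 0.2043, 0.0547]
tool_rot: [-3.141, 0.0, -1.57]
force: [-7.1, -2.2, 13.0]
grip_width: 0.0493
d [-0.4  0.1  0.1] a [-0.  0.  0.] t 11.5 F [-7.1 -2.2 13. ] w 49.3 q7 -2.01 pos [611.6 204.3  54.7]
```

```bash
python3 -m pendant '[{"dx":0,"dy":0,"dz":0,"ax":0,"ay":0,"az":0,"claw":60},{"dx":0,"dy":0,"dz":0,"ax":0,"ay":0,"az":0,"claw":75},{"dx":0,"dy":0,"dz":0,"ax":0,"ay":0,"az":0,"claw":80},{"dx":0,"dy":0,"dz":0,"ax":0,"ay":0,"az":0,"claw":80},{"dx":0,"dy":0,"dz":0,"ax":0,"ay":0,"az":0,"claw":80},{"dx":0,"dy":0,"dz":-30,"ax":0,"ay":0,"az":0,"claw":80},{"dx":0,"dy":0,"dz":-100,"ax":0,"ay":0,"az":0,"claw":80},{"dx":0,"dy":0,"dz":-100,"ax":0,"ay":0,"az":0,"claw":80},{"dx":0,"dy":0,"dz":-100,"ax":0,"ay":0,"az":0,"claw":80},{"dx":0,"dy":0,"dz":-100,"ax":0,"ay":0,"az":0,"claw":80}]' ;  python3 go.py 471.3 -241 150 -74.5
```

```text
clock: 12.33
position: [0.6123, 0.2044, 0.1553]
tool_rot: [-3.139, 0.001, -1.57]
force: [-0.3, -0.2, -1.1]
grip_width: 0.0798
d [445.3 141.3   4.4] a [ -0.2   0.  -15.5] t 12.33 F [-0.3 -0.2 -1.1] w 79.8 q7 -2.0 pos [612.3 204.4 155.3]
```

```bash
python3 -m pendant '[{"dx":445,"dy":141,"dz":4,"ax":0,"ay":0,"az":-15.5,"claw":70},{"dx":445,"dy":141,"dz":4,"ax":0,"ay":0,"az":-15.5,"claw":70},{"dx":445,"dy":141,"dz":4,"ax":0,"ay":0,"az":-15.5,"claw":70},{"dx":445,"dy":141,"dz":4,"ax":0,"ay":0,"az":-15.5,"claw":70},{"dx":445,"dy":141,"dz":4,"ax":0,"ay":0,"az":-15.5,"claw":70},{"dx":445,"dy":141,"dz":4,"ax":0,"ay":0,"az":-15.5,"claw":70},{"dx":445,"dy":141,"dz":4,"ax":0,"ay":0,"az":-15.5,"claw":70},{"dx":445,"dy":141,"dz":4,"ax":0,"ay":0,"az":-15.5,"claw":70},{"dx":445,"dy":141,"dz":4,"ax":0,"ay":0,"az":-15.5,"claw":70},{"dx":445,"dy":141,"dz":4,"ax":0,"ay":0,"az":-15.5,"claw":70}]' ;python3 -m pendant '[{"dx":0,"dy":0,"dz":0,"ax":0,"ay":0,"az":0,"claw":70}]'; python3 go.py 471.3 -241 100 -74.5
python3 - <<'E'
from meas import *
f=grab("scene");t=grab("top")
a=[cv2.resize(i["image"][y-50:y+50,x-50:x+50],None,fx=4,fy=4,interpolation=2) for i,x,y in((f,310,160),(t,195,168))]
cv2.imwrite("pics/a8.png",np.hstack(a))
E
```

```text
clock: 13.17
position: [0.4844, -0.1947, 0.149]
tool_rot: [3.14, 0.001, -1.299]
force: [1.4, -0.3, -0.7]
grip_width: 0.07
clock: 13.25
position: [0.482, -0.201, 0.1489]
tool_rot: [3.138, -0.002, -1.309]
force: [-0.4, -1.9, -0.4]
grip_width: 0.07
d [35.8 20.5 49.1] a [ 0.2 -0.1 -0.5] t 13.25 F [-0.4 -1.9 -0.4] w 70.0 q7 -1.08 pos [ 482.  -201.   148.9]
```

View pics/a8.png

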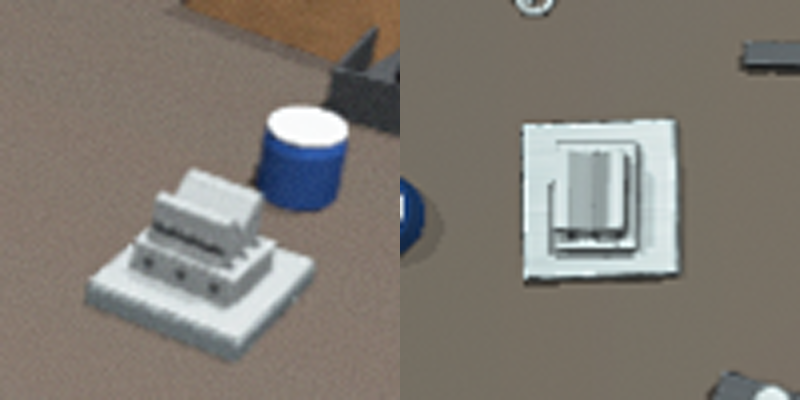

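The V-block stands groove-up on the riser, centred and with the groove along its length (scene crop (205,225), top crop (595,195)). Now the bar.

```bash
python3 -m pendant '[{"dx":36,"dy":20,"dz":30,"ax":0,"ay":0,"az":0,"claw":70},{"dx":36,"dy":20,"dz":50,"ax":0,"ay":0,"az":0,"claw":70},{"dx":36,"dy":20,"dz":50,"ax":0,"ay":0,"az":0,"claw":70},{"dx":36,"dy":20,"dz":50,"ax":0,"ay":0,"az":0,"claw":70},{"dx":36,"dy":20,"dz":50,"ax":0,"ay":0,"az":0,"claw":70}]' ; python3 go.py 471.3 -241 80 -74.5
python3 - <<'E'
from meas import *
f=grab("scene");t=grab("top")
a=[cv2.resize(i["image"][y-50:y+50,x-50:x+50],None,fx=4,fy=4,interpolation=2) for i,x,y in((f,160,230),(t,342,213))]
cv2.imwrite("pics/a9.png",np.hstack(a))
E
```

```text
clock: 13.77
position: [0.4771, -0.2315, 0.1003]
tool_rot: [-3.141, 0.001, -1.297]
force: [-0.8, -0.0, 0.4]
grip_width: 0.0699
d [ 7.5  8.2 20.3] a [-0.   0.   0.2] t 13.77 F [-0.8 -0.   0.4] w 69.9 q7 -1.02 pos [ 477.1 -231.5  100.3]
```

View pics/a9.png

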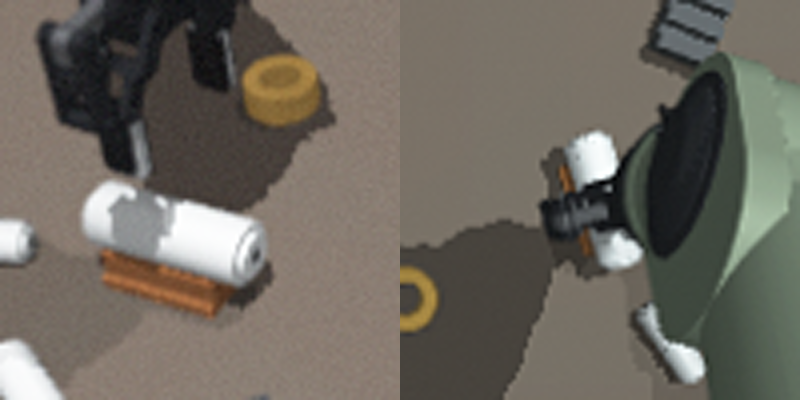

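Run:
```python
from h import *
f=grab("scene"); o=observe(); y=o["tool_rot"][2]; u=np.array([np.cos(y),np.sin(y),0])
for s in(1,-1):
  for h in(0,5,10,15):
    P=o["position"]+s*u*.037+[0,0,h/1000]; q=proj(f,[P])[0]; print(s,h,((q-[110,180])*4).round())
```

```text
1 0 [135. 179.]
1 5 [133. 171.]
1 10 [132. 164.]
1 15 [130. 156.]
-1 0 [215.  96.]
-1 5 [214.  88.]
-1 10 [213.  81.]
-1 15 [211.  74.]
```

The fingertips match the TCP height at this opening. I'll take a shallow grip with TCP at about 33 mm, so the fingers will later clear the V-block's upper face.

```bash
python3 -m pendant '[{"dx":7.5,"dy":8,"dz":20,"ax":0,"ay":0,"az":0,"claw":70},{"dx":7.5,"dy":8,"dz":45,"ax":0,"ay":0,"az":0,"claw":70},{"dx":7.5,"dy":8,"dz":60,"ax":0,"ay":0,"az":0,"claw":70},{"dx":7.5,"dy":8,"dz":67,"ax":0,"ay":0,"az":0,"claw":70},{"dx":7.5,"dy":8,"dz":67,"ax":0,"ay":0,"az":0,"claw":70},{"dx":7.5,"dy":8,"dz":67,"ax":0,"ay":0,"az":0,"claw":70}]' ; python3 go.py 471.3 -241 33 -74.5
python3 - <<'E'
from meas import *
f=grab("scene");t=grab("top")
a=[cv2.resize(i["image"][y-50:y+50,x-50:x+50],None,fx=4,fy=4,interpolation=2) for i,x,y in((f,160,230),(t,342,213))]
cv2.imwrite("pics/a10.png",np.hstack(a))
E
```

```text
clock: 14.42
position: [0.4711, -0.2423, 0.0337]
tool_rot: [-3.141, -0.0, -1.299]
force: [0.8, -0.3, 0.5]
grip_width: 0.0699
d [-1.2 -0.5  0.7] a [-0.  -0.   0.1] t 14.42 F [ 0.8 -0.3  0.5] w 69.9 q7 -1.01 pos [ 471.1 -242.3   33.7]
```

View pics/a10.png

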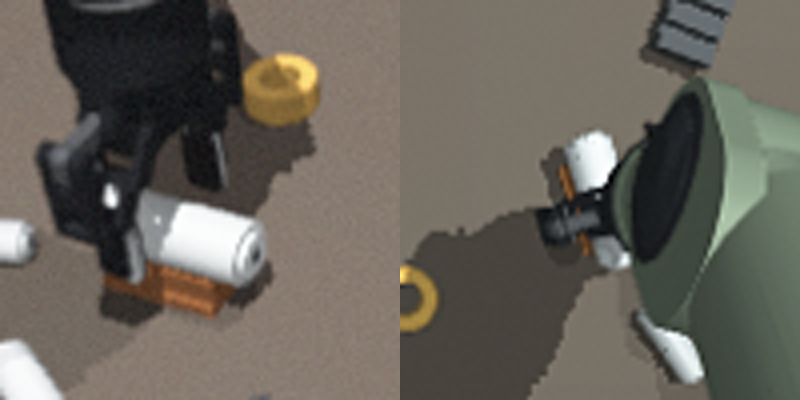

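The fingers straddle the middle of the bar (scene crop near finger (120,250), far finger (212,150)). Closing.

```bash
python3 -m pendant '[{"dx":-1,"dy":-0.5,"dz":0.5,"ax":0,"ay":0,"az":0,"claw":50},{"dx":-1,"dy":-0.5,"dz":0.5,"ax":0,"ay":0,"az":0,"claw":40},{"dx":-1,"dy":-0.5,"dz":0.5,"ax":0,"ay":0,"az":0,"claw":25},{"dx":-1,"dy":-0.5,"dz":0.5,"ax":0,"ay":0,"az":0,"claw":25},{"dx":-1,"dy":-0.5,"dz":0.5,"ax":0,"ay":0,"az":0,"claw":25},{"dx":-1,"dy":-0.5,"dz":0.5,"ax":0,"ay":0,"az":0,"claw":25},{"dx":-1,"dy":-0.5,"dz":0.5,"ax":0,"ay":0,"az":0,"claw":25}]' 50 ; python3 go.py 471.3 -241 33 -74.5
python3 - <<'E'
from meas import *
f=grab("scene");t=grab("top")
a=[cv2.resize(i["image"][y-50:y+50,x-50:x+50],None,fx=4,fy=4,interpolation=2) for i,x,y in((f,160,230),(t,342,213))]
cv2.imwrite("pics/a11.png",np.hstack(a))
E
```

```text
clock: 15.1
position: [0.4709, -0.2401, 0.0331]
tool_rot: [-3.142, 0.001, -1.298]
force: [-5.1, 11.0, 17.2]
grip_width: 0.034
d [ 1.  -0.2  0.1] a [-0.   0.1  0.1] t 15.1 F [-5.1 11.  17.2] w 34.0 q7 -1.02 pos [ 470.9 -240.1   33.1]
```

View pics/a11.png

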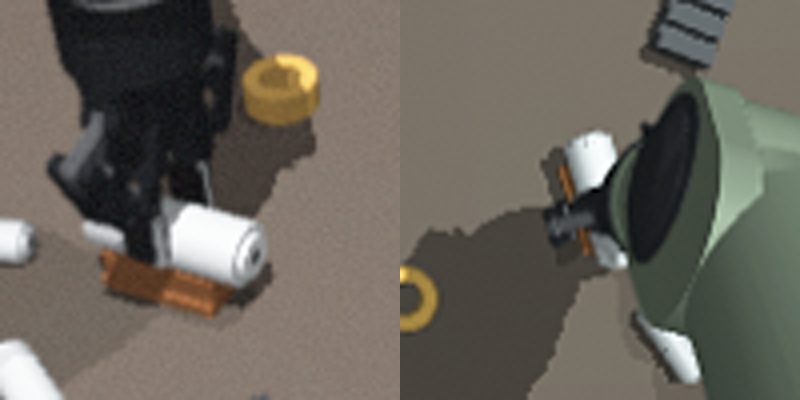

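```bash
python3 - <<'E'
from h import *
f=grab("scene"); o=observe(); y=o["tool_rot"][2]; u=np.array([np.cos(y),np.sin(y),0])
for h in(-10,-5,0,5):
    P=o["position"]+u*.02+[0,0,h/1000]; q=proj(f,[P])[0]; print(h,((q-[110,180])*4).round())
E
python3 -m pendant '[{"dx":0,"dy":0,"dz":-10,"ax":0,"ay":0,"az":0,"claw":25},{"dx":0,"dy":0,"dz":-30,"ax":0,"ay":0,"az":0,"claw":25},{"dx":0,"dy":0,"dz":-70,"ax":0,"ay":0,"az":0,"claw":25},{"dx":0,"dy":0,"dz":-117,"ax":0,"ay":0,"az":0,"claw":25},{"dx":0,"dy":0,"dz":-117,"ax":0,"ay":0,"az":0,"claw":25},{"dx":0,"dy":0,"dz":-117,"ax":0,"ay":0,"az":0,"claw":25},{"dx":0,"dy":0,"dz":-117,"ax":0,"ay":0,"az":0,"claw":25}]'
python3 go.py 612 204.4 150 -90
python3 - <<'E'
from meas import *
f=grab("scene");t=grab("top"); p=proj(f,[observe()["position"]])[0].astype(int)
i=f["image"];x,y=p;print(p)
cv2.imwrite("pics/a12.png",cv2.resize(i[y-50:y+50,x-60:x+60],None,fx=6,fy=6,interpolation=2))
E
```

```text
-10 [156. 271.]
-5 [154. 264.]
0 [153. 257.]
5 [152. 251.]
clock: 15.83
position: [0.4706, -0.2415, 0.1494]
tool_rot: [-3.141, -0.0, -1.3]
force: [-0.4, 0.5, -2.5]
grip_width: 0.0341
d [-391.7 -255.7   -0.6] a [-0.  -0.  15.5] t 15.83 F [-0.4  0.5 -2.5] w 34.1 q7 -0.99 pos [ 470.6 -241.5  149.4]
[145 196]
```

View pics/a12.png

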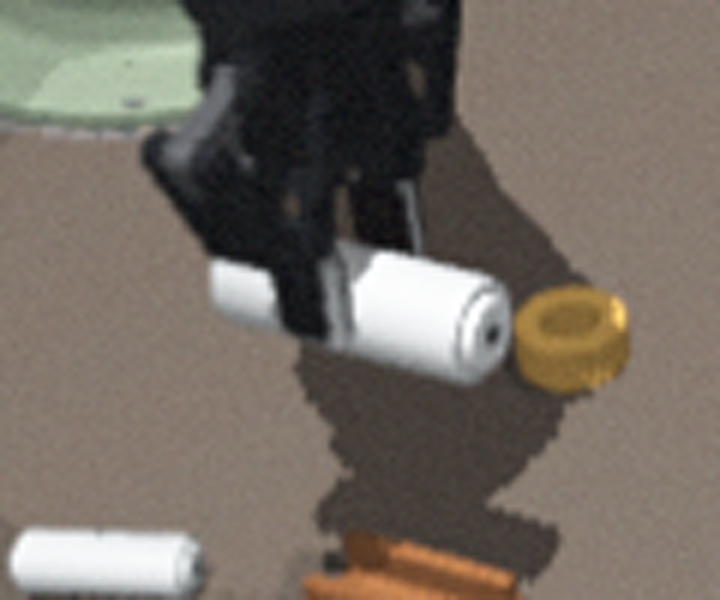

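The bar is lifted clear of the rest. Let me check the grip's centring and height relation.

Run:
```python
from h import *
f=grab("scene"); o=observe(); p=o["position"]*1000
def px(a,b): return [145-60+a/6-.4,196-50+b/6-.4]
q=onz(f,[px(490,333),px(212,283)],(p[2]+4)/1000)*1000
y=np.radians(15.5); u=np.array([np.cos(y),np.sin(y)])
for a in q: d=a[:2]-p[:2]; print("along",d@u,"across",d@[-u[1],u[0]])
P=[p+np.r_[u*s,z] for s in(48,-50) for z in(0,4,8)]
print(((proj(f,np.array(P)/1000)-[85,146])*6).round())
```

```text
along 50.1157625998636 across -0.2606184745745647
along -50.4560553518168 across -12.297474938687705
[[484. 338.]
 [482. 329.]
 [481. 319.]
 [236. 271.]
 [234. 261.]
 [232. 252.]]
```

Centred within about 1 mm along its length. Carrying it over the V-block.

```bash
python3 -m pendant '[{"dx":-391,"dy":-255.5,"dz":-1,"ax":0,"ay":0,"az":15.5,"claw":25},{"dx":-391,"dy":-255.5,"dz":-1,"ax":0,"ay":0,"az":15.5,"claw":25},{"dx":-391,"dy":-255.5,"dz":-1,"ax":0,"ay":0,"az":15.5,"claw":25},{"dx":-391,"dy":-255.5,"dz":-1,"ax":0,"ay":0,"az":15.5,"claw":25},{"dx":-391,"dy":-255.5,"dz":-1,"ax":0,"ay":0,"az":15.5,"claw":25},{"dx":-391,"dy":-255.5,"dz":-1,"ax":0,"ay":0,"az":15.5,"claw":25},{"dx":-391,"dy":-255.5,"dz":-1,"ax":0,"ay":0,"az":15.5,"claw":25},{"dx":-391,"dy":-255.5,"dz":-1,"ax":0,"ay":0,"az":15.5,"claw":25},{"dx":-391,"dy":-255.5,"dz":-1,"ax":0,"ay":0,"az":15.5,"claw":25},{"dx":-391,"dy":-255.5,"dz":-1,"ax":0,"ay":0,"az":15.5,"claw":25}]' ; python3 go.py 611 204.4 130 -90
```

```text
clock: 16.82
position: [0.5951, 0.1532, 0.1489]
tool_rot: [3.139, -0.001, -1.57]
force: [1.3, -0.4, -1.9]
grip_width: 0.0338
d [-51.2 -16.   18.8] a [ 0.1 -0.   0.1] t 16.82 F [ 1.3 -0.4 -1.9] w 33.8 q7 -1.94 pos [595.1 153.2 148.9]
```

```bash
python3 -m pendant '[{"dx":-42,"dy":-13,"dz":0,"ax":0,"ay":0,"az":0,"claw":25},{"dx":-42,"dy":-13,"dz":0,"ax":0,"ay":0,"az":0,"claw":25},{"dx":-42,"dy":-13,"dz":0,"ax":0,"ay":0,"az":0,"claw":25},{"dx":-42,"dy":-13,"dz":0,"ax":0,"ay":0,"az":0,"claw":25},{"dx":-42,"dy":-13,"dz":0,"ax":0,"ay":0,"az":0,"claw":25}]'; python3 go.py 611 204.4 110 -90
```

```text
clock: 17.23
position: [0.6081, 0.1917, 0.1494]
tool_rot: [3.14, -0.001, -1.571]
force: [-0.3, 0.3, -2.5]
grip_width: 0.034
d [-12.8  -2.9  39.4] a [ 0.1 -0.1 -0. ] t 17.23 F [-0.3  0.3 -2.5] w 34.0 q7 -1.99 pos [608.1 191.7 149.4]
```

```bash
python3 -m pendant '[{"dx":-12.5,"dy":-3,"dz":0,"ax":0,"ay":0,"az":0,"claw":25},{"dx":-12.5,"dy":-3,"dz":10,"ax":0,"ay":0,"az":0,"claw":25},{"dx":-12.5,"dy":-3,"dz":30,"ax":0,"ay":0,"az":0,"claw":25},{"dx":-12.5,"dy":-3,"dz":39,"ax":0,"ay":0,"az":0,"claw":25},{"dx":-12.5,"dy":-3,"dz":39,"ax":0,"ay":0,"az":0,"claw":25},{"dx":-12.5,"dy":-3,"dz":39,"ax":0,"ay":0,"az":0,"claw":25}]'; python3 go.py 611 204.4 90 -90
python3 - <<'E'
from h import *
a=[]
for n,p in(("scene",(310,160)),("top",(195,168))):
    im=grab(n)["image"]; a.append(cv2.resize(im[p[1]-60:p[1]+40,p[0]-50:p[0]+50],None,fx=4,fy=4))
cv2.imwrite("pics/a13.png",np.hstack(a))
E
```

```text
clock: 17.73
position: [0.6112, 0.2051, 0.1109]
tool_rot: [3.14, -0.001, -1.57]
force: [0.2, -0.3, -2.2]
grip_width: 0.0339
d [ 0.7  0.1 20.9] a [ 0.1 -0.   0. ] t 17.73 F [ 0.2 -0.3 -2.2] w 33.9 q7 -2.01 pos [611.2 205.1 110.9]
```

View pics/a13.png

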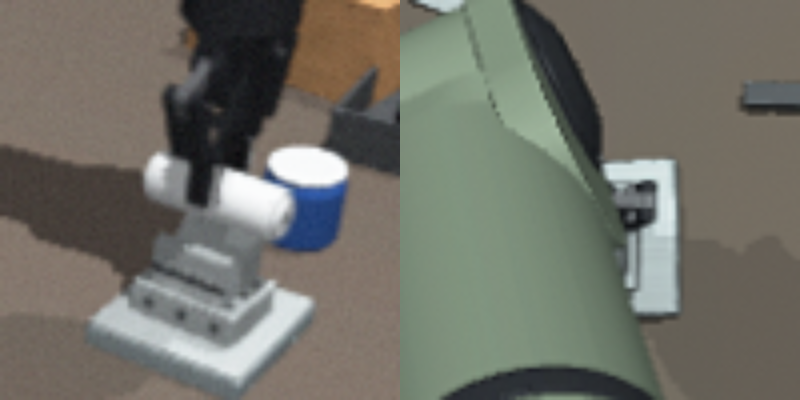

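The bar hangs above the V-block, parallel to the groove. Lowering to just above seating.

```bash
python3 -m pendant '[{"dx":0.7,"dy":0,"dz":8,"ax":0,"ay":0,"az":0,"claw":25},{"dx":0.7,"dy":0,"dz":15,"ax":0,"ay":0,"az":0,"claw":25},{"dx":0.7,"dy":0,"dz":19,"ax":0,"ay":0,"az":0,"claw":25},{"dx":0.7,"dy":0,"dz":21,"ax":0,"ay":0,"az":0,"claw":25},{"dx":0.7,"dy":0,"dz":21,"ax":0,"ay":0,"az":0,"claw":25},{"dx":0.7,"dy":0,"dz":21,"ax":0,"ay":0,"az":0,"claw":25}]'; python3 go.py 611 204.4 87.6 -90
```

```text
clock: 18.33
position: [0.6115, 0.205, 0.0903]
tool_rot: [3.141, -0.0, -1.57]
force: [-0.2, 0.1, -2.7]
grip_width: 0.0338
d [0.6 0.5 2.7] a [ 0.  -0.   0.1] t 18.33 F [-0.2  0.1 -2.7] w 33.8 q7 -2.01 pos [611.5 205.   90.3]
```

```bash
python3 -m pendant '[{"dx":0.5,"dy":0,"dz":1,"ax":0,"ay":0,"az":0,"claw":25},{"dx":0.5,"dy":0,"dz":2,"ax":0,"ay":0,"az":0,"claw":25},{"dx":0.5,"dy":0,"dz":2,"ax":0,"ay":0,"az":0,"claw":25}]'; python3 go.py 611 204.4 87.6 -90
```

```text
clock: 18.58
position: [0.6117, 0.2044, 0.0888]
tool_rot: [-3.141, 0.0, -1.57]
force: [-0.7, -0.6, 2.7]
grip_width: 0.0336
d [0.  0.7 1.2] a [-0.  0.  0.] t 18.58 F [-0.7 -0.6  2.7] w 33.6 q7 -2.01 pos [611.7 204.4  88.8]
```

Contact is made. Opening, then lifting.

```bash
python3 -m pendant '[{"dx":0,"dy":0,"dz":0,"ax":0,"ay":0,"az":0,"claw":38},{"dx":0,"dy":0,"dz":0,"ax":0,"ay":0,"az":0,"claw":44},{"dx":0,"dy":0,"dz":0,"ax":0,"ay":0,"az":0,"claw":60},{"dx":0,"dy":0,"dz":0,"ax":0,"ay":0,"az":0,"claw":70},{"dx":0,"dy":0,"dz":0,"ax":0,"ay":0,"az":0,"claw":70},{"dx":0,"dy":0,"dz":-25,"ax":0,"ay":0,"az":0,"claw":70},{"dx":0,"dy":0,"dz":-90,"ax":0,"ay":0,"az":0,"claw":70},{"dx":0,"dy":0,"dz":-90,"ax":0,"ay":0,"az":0,"claw":70},{"dx":0,"dy":0,"dz":-90,"ax":0,"ay":0,"az":0,"claw":70},{"dx":0,"dy":0,"dz":-90,"ax":0,"ay":0,"az":0,"claw":70}]' ;  python3 go.py 457 70 175 -109
```

```text
clock: 19.42
position: [0.6121, 0.2047, 0.1799]
tool_rot: [-3.139, 0.001, -1.57]
force: [-0.6, -0.0, -0.3]
grip_width: 0.0703
d [134.6 155.2   4.3] a [-0.1  0.1 19. ] t 19.42 F [-0.6 -0.  -0.3] w 70.3 q7 -2.0 pos [612.1 204.7 179.9]
```

```bash
python3 -m pendant '[{"dx":134.5,"dy":155,"dz":4,"ax":0,"ay":0,"az":19,"claw":60},{"dx":134.5,"dy":155,"dz":4,"ax":0,"ay":0,"az":19,"claw":60},{"dx":134.5,"dy":155,"dz":4,"ax":0,"ay":0,"az":19,"claw":60},{"dx":134.5,"dy":155,"dz":4,"ax":0,"ay":0,"az":19,"claw":60},{"dx":134.5,"dy":155,"dz":4,"ax":0,"ay":0,"az":19,"claw":60},{"dx":134.5,"dy":155,"dz":4,"ax":0,"ay":0,"az":19,"claw":60},{"dx":134.5,"dy":155,"dz":4,"ax":0,"ay":0,"az":19,"claw":60},{"dx":134.5,"dy":155,"dz":4,"ax":0,"ay":0,"az":19,"claw":60}]';  python3 go.py 457 70 120 -109
python3 - <<'E'
from meas import *
f=grab("scene");t=grab("top")
a=[cv2.resize(i["image"][y-50:y+50,x-50:x+50],None,fx=4,fy=4,interpolation=2) for i,x,y in((f,310,155),(t,195,168))]
cv2.imwrite("pics/a14.png",np.hstack(a))
a=[cv2.resize(i["image"][y-50:y+50,x-50:x+50],None,fx=4,fy=4,interpolation=2) for i,x,y in((f,237,160),(t,238,219))]
cv2.imwrite("pics/a15.png",np.hstack(a))
E
```

```text
clock: 20.08
position: [0.4569, 0.0702, 0.1741]
tool_rot: [3.142, 0.0, -1.901]
force: [0.4, 0.2, -0.1]
grip_width: 0.0597
d [ 0.1 -0.2 54.1] a [0.  0.  0.1] t 20.08 F [ 0.4  0.2 -0.1] w 59.7 q7 -2.15 pos [456.9  70.2 174.1]
```

View pics/a14.png

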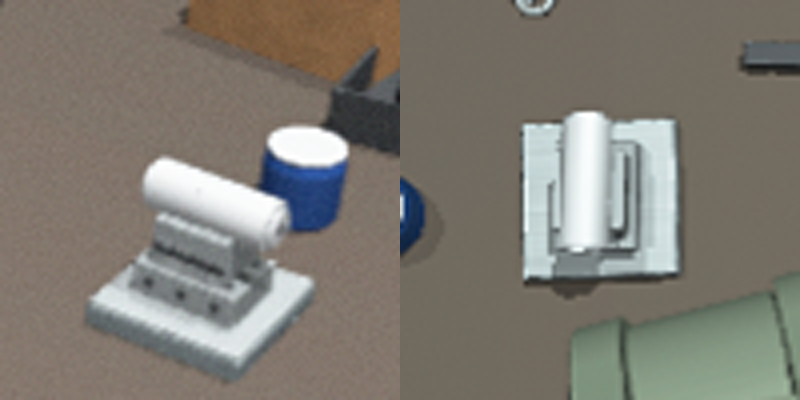

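View pics/a15.png

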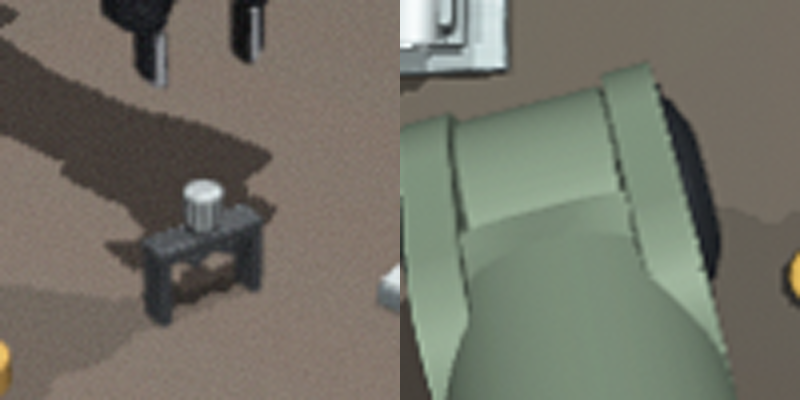

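The bar lies in the groove (scene crop (215,205); top ends at crop rows 112 and 250). The clamp stands undisturbed below the open jaws. Quick bar check, then grip the knob.

Run:
```python
from h import *; import pickle
t=pickle.load(open("top0.pkl","rb")); s=pickle.load(open("scene0.pkl","rb"))
q=onz(t,[[195-50+187/4,168-50+112/4],[195-50+182/4,168-50+250/4]],.0915)*1000; print(q.round(1),q.mean(0))
q=onz(s,[[310-50+277/4,155-50+226/4]],.0915)*1000; print("near end S (expect 560 or 661)",q)
```

```text
[[663.1 203.4  91.5]
 [564.  205.9  91.5]] [613.55866361 204.65946606  91.5       ]
near end S (expect 560 or 661) [[661.63340534 202.05330018  91.5       ]]
```

```bash
python3 -m pendant '[{"dx":0,"dy":0,"dz":40,"ax":0,"ay":0,"az":0,"claw":60},{"dx":0,"dy":0,"dz":65,"ax":0,"ay":0,"az":0,"claw":60},{"dx":0,"dy":0,"dz":65,"ax":0,"ay":0,"az":0,"claw":60},{"dx":0,"dy":0,"dz":65,"ax":0,"ay":0,"az":0,"claw":60},{"dx":0,"dy":0,"dz":65,"ax":0,"ay":0,"az":0,"claw":60}]';  python3 go.py 457 70 71 -109
python3 - <<'E'
from meas import *
f=grab("scene")
a=[cv2.resize(i["image"][y-50:y+50,x-50:x+50],None,fx=5,fy=5,interpolation=2) for i,x,y in((f,237,160),)]
cv2.imwrite("pics/a16.png",np.hstack(a))
E
```

```text
clock: 20.6
position: [0.4572, 0.0702, 0.1102]
tool_rot: [-3.141, 0.0, -1.901]
force: [0.2, 0.5, 1.0]
grip_width: 0.06
d [ 0.2  0.2 39.2] a [-0.   0.   0.1] t 20.6 F [0.2 0.5 1. ] w 60.0 q7 -2.15 pos [457.2  70.2 110.2]
```

View pics/a16.png

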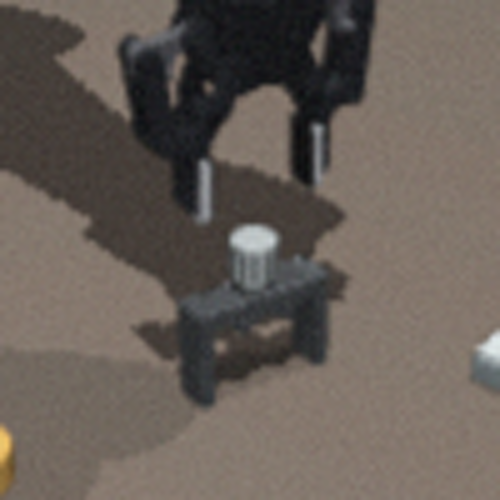

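The jaws are aligned with the clamp's bridge, either side of the knob (crop (253,255)). Descending and closing gently.

```bash
python3 -m pendant '[{"dx":0,"dy":0,"dz":15,"ax":0,"ay":0,"az":0,"claw":60},{"dx":0,"dy":0,"dz":28,"ax":0,"ay":0,"az":0,"claw":60},{"dx":0,"dy":0,"dz":36,"ax":0,"ay":0,"az":0,"claw":55},{"dx":0,"dy":0,"dz":38,"ax":0,"ay":0,"az":0,"claw":45},{"dx":0,"dy":0,"dz":38,"ax":0,"ay":0,"az":0,"claw":35},{"dx":0,"dy":0,"dz":38,"ax":0,"ay":0,"az":0,"claw":30}]' 30;  python3 go.py 457 70 72 -109
python3 -m pendant '[{"dx":0,"dy":0,"dz":0,"ax":0,"ay":0,"az":0,"claw":20},{"dx":0,"dy":0,"dz":0,"ax":0,"ay":0,"az":0,"claw":15},{"dx":0,"dy":0,"dz":0,"ax":0,"ay":0,"az":0,"claw":15},{"dx":0,"dy":0,"dz":0,"ax":0,"ay":0,"az":0,"claw":15}]' 40;  python3 go.py 457 70 72 -109
python3 - <<'E'
from meas import *
f=grab("scene")
a=[cv2.resize(i["image"][y-50:y+50,x-50:x+50],None,fx=5,fy=5,interpolation=2) for i,x,y in((f,237,160),)]
cv2.imwrite("pics/a17.png",np.hstack(a))
E
```

```text
clock: 21.15
position: [0.457, 0.0699, 0.0721]
tool_rot: [-3.141, 0.0, -1.902]
force: [-0.5, 0.4, -0.1]
grip_width: 0.0299
d [-0.1 -0.   0.1] a [-0.  0.  0.] t 21.15 F [-0.5  0.4 -0.1] w 29.9 q7 -2.14 pos [457.   69.9  72.1]
clock: 21.48
position: [0.4573, 0.0703, 0.0721]
tool_rot: [-3.14, 0.001, -1.901]
force: [0.4, 3.8, 7.1]
grip_width: 0.0247
d [0.4 0.2 0.1] a [-0.1  0.1  0.1] t 21.48 F [0.4 3.8 7.1] w 24.7 q7 -2.14 pos [457.3  70.3  72.1]
```

View pics/a17.png

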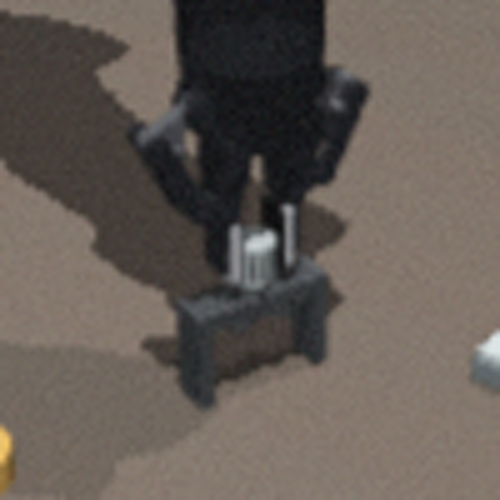

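The knob is between both pads. Lifting high enough for the feet to clear the bar (top at 109.5 mm).

```bash
python3 -m pendant '[{"dx":0,"dy":0,"dz":-10,"ax":0,"ay":0,"az":0,"claw":15},{"dx":0,"dy":0,"dz":-30,"ax":0,"ay":0,"az":0,"claw":15},{"dx":0,"dy":0,"dz":-60,"ax":0,"ay":0,"az":0,"claw":15},{"dx":0,"dy":0,"dz":-138,"ax":0,"ay":0,"az":0,"claw":15},{"dx":0,"dy":0,"dz":-138,"ax":0,"ay":0,"az":0,"claw":15},{"dx":0,"dy":0,"dz":-138,"ax":0,"ay":0,"az":0,"claw":15},{"dx":0,"dy":0,"dz":-138,"ax":0,"ay":0,"az":0,"claw":15},{"dx":0,"dy":0,"dz":-138,"ax":0,"ay":0,"az":0,"claw":15}]' 50;  python3 go.py 611.5 204.5 210 -90
python3 - <<'E'
from meas import *
f=grab("scene"); p=proj(f,[observe()["position"]])[0].astype(int);x,y=p
a=[cv2.resize(i["image"][max(0,y-50):y+50,x-50:x+50],None,fx=5,fy=5,interpolation=2) for i in(f,)]
cv2.imwrite("pics/a18.png",np.hstack(a))
E
```

```text
clock: 22.2
position: [0.456, 0.0697, 0.2093]
tool_rot: [3.141, -0.0, -1.901]
force: [-0.4, -0.9, -4.2]
grip_width: 0.0238
d [-178.  -103.3   -0.8] a [  0.   -0.  -18.9] t 22.2 F [-0.4 -0.9 -4.2] w 23.8 q7 -2.16 pos [456.   69.7 209.3]
```

View pics/a18.png

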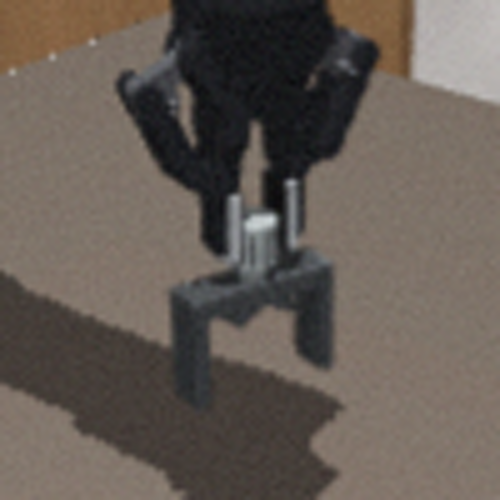

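The clamp hangs upright and square to the jaws. Moving it over the stack.

```bash
python3 -m pendant '[{"dx":-60,"dy":-35,"dz":-1,"ax":0,"ay":0,"az":-7,"claw":15},{"dx":-60,"dy":-35,"dz":-1,"ax":0,"ay":0,"az":-12,"claw":15},{"dx":-120,"dy":-70,"dz":-1,"ax":0,"ay":0,"az":-19,"claw":15},{"dx":-178,"dy":-103.3,"dz":-1,"ax":0,"ay":0,"az":-19,"claw":15},{"dx":-178,"dy":-103.3,"dz":-1,"ax":0,"ay":0,"az":-19,"claw":15},{"dx":-178,"dy":-103.3,"dz":-1,"ax":0,"ay":0,"az":-19,"claw":15},{"dx":-178,"dy":-103.3,"dz":-1,"ax":0,"ay":0,"az":-19,"claw":15},{"dx":-178,"dy":-103.3,"dz":-1,"ax":0,"ay":0,"az":-19,"claw":15},{"dx":-178,"dy":-103.3,"dz":-1,"ax":0,"ay":0,"az":-19,"claw":15},{"dx":-178,"dy":-103.3,"dz":-1,"ax":0,"ay":0,"az":-19,"claw":15}]';  python3 go.py 611.5 204.5 200 -90
python3 - <<'E'
from h import *
a=[]
for n,p in(("scene",(310,150)),("top",(195,168))):
    im=grab(n)["image"]; a.append(cv2.resize(im[p[1]-70:p[1]+50,p[0]-50:p[0]+50],None,fx=4,fy=4))
cv2.imwrite("pics/a19.png",np.hstack(a))
E
```

```text
clock: 23.08
position: [0.6114, 0.2036, 0.2099]
tool_rot: [3.14, -0.001, -1.571]
force: [0.4, 0.0, -1.9]
grip_width: 0.0243
d [-0.9 -0.1  9.9] a [ 0.1 -0.   0. ] t 23.08 F [ 0.4  0.  -1.9] w 24.3 q7 -1.99 pos [611.4 203.6 209.9]
```

View pics/a19.png

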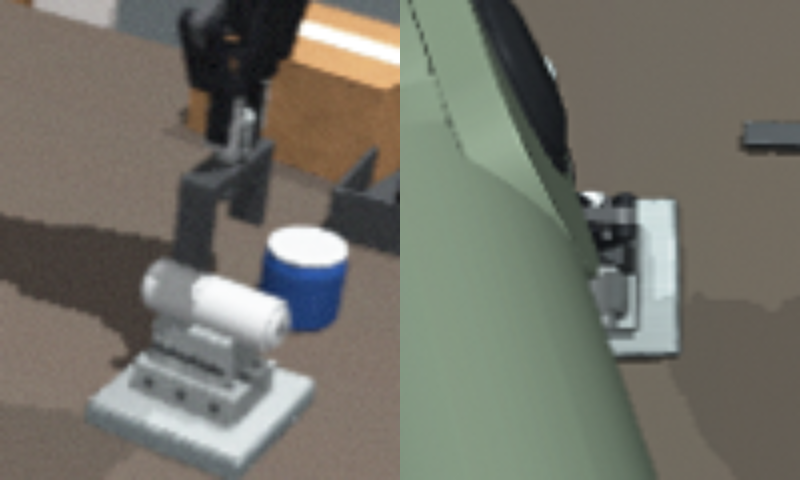

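The clamp is aligned over the bar with a leg on each side. Lowering; seated TCP should be about 136.4 mm.

```bash
python3 -m pendant '[{"dx":-0.5,"dy":0,"dz":12,"ax":0,"ay":0,"az":0,"claw":15},{"dx":-0.5,"dy":0,"dz":28,"ax":0,"ay":0,"az":0,"claw":15},{"dx":-0.5,"dy":0,"dz":44,"ax":0,"ay":0,"az":0,"claw":15},{"dx":-0.5,"dy":0,"dz":56,"ax":0,"ay":0,"az":0,"claw":15},{"dx":-0.5,"dy":0,"dz":64,"ax":0,"ay":0,"az":0,"claw":15},{"dx":-0.5,"dy":0,"dz":69,"ax":0,"ay":0,"az":0,"claw":15},{"dx":-0.5,"dy":0,"dz":70,"ax":0,"ay":0,"az":0,"claw":15},{"dx":-0.5,"dy":0,"dz":70,"ax":0,"ay":0,"az":0,"claw":15}]';  python3 go.py 611.5 204.5 136.4 -90
```

```text
clock: 23.85
position: [0.6122, 0.2052, 0.1404]
tool_rot: [-3.141, 0.0, -1.57]
force: [0.1, 0.5, -2.1]
grip_width: 0.0239
d [0.7 0.7 4. ] a [-0.  0.  0.] t 23.85 F [ 0.1  0.5 -2.1] w 23.9 q7 -2.0 pos [612.2 205.2 140.4]
```

```bash
python3 -m pendant '[{"dx":0.5,"dy":0.5,"dz":1,"ax":0,"ay":0,"az":0,"claw":15},{"dx":0.5,"dy":0.5,"dz":2.5,"ax":0,"ay":0,"az":0,"claw":15},{"dx":0.5,"dy":0.5,"dz":3,"ax":0,"ay":0,"az":0,"claw":15},{"dx":0.5,"dy":0.5,"dz":3,"ax":0,"ay":0,"az":0,"claw":15}]';  python3 go.py 611.5 204.5 136.4 -90
python3 - <<'E'
from h import *
a=[]
for n,p in(("scene",(310,150)),("top",(195,168))):
    im=grab(n)["image"]; a.append(cv2.resize(im[p[1]-70:p[1]+50,p[0]-50:p[0]+50],None,fx=4,fy=4))
cv2.imwrite("pics/a20.png",np.hstack(a))
E
```

```text
clock: 24.18
position: [0.6116, 0.2046, 0.1375]
tool_rot: [-3.141, 0.0, -1.57]
force: [0.3, 0.7, -4.0]
grip_width: 0.0243
d [0.1 0.1 1.1] a [-0.  0.  0.] t 24.18 F [ 0.3  0.7 -4. ] w 24.3 q7 -2.0 pos [611.6 204.6 137.5]
```

View pics/a20.png

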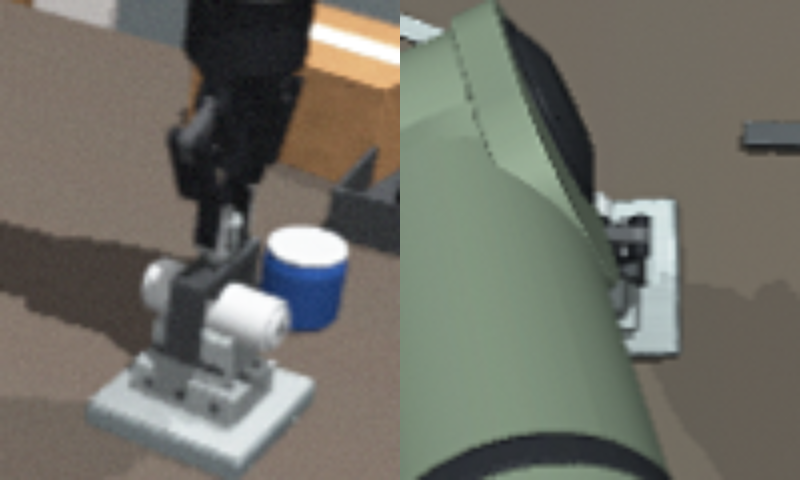

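The clamp straddles the bar and V-block at mid-length. A bit lower until contact.

```bash
python3 -m pendant '[{"dx":0,"dy":0,"dz":0.7,"ax":0,"ay":0,"az":0,"claw":15},{"dx":0,"dy":0,"dz":1.3,"ax":0,"ay":0,"az":0,"claw":15},{"dx":0,"dy":0,"dz":1.3,"ax":0,"ay":0,"az":0,"claw":15}]';  python3 go.py 611.5 204.5 136.4 -90
```

```text
clock: 24.53
position: [0.6119, 0.2047, 0.1366]
tool_rot: [-3.141, 0.0, -1.57]
force: [-1.7, -0.8, 4.4]
grip_width: 0.024
d [0.2 0.4 0.2] a [-0.  0.  0.] t 24.53 F [-1.7 -0.8  4.4] w 24.0 q7 -2.0 pos [611.9 204.7 136.6]
```

Seated. Releasing slowly, then lifting.

```bash
python3 -m pendant '[{"dx":0,"dy":0,"dz":0,"ax":0,"ay":0,"az":0,"claw":27},{"dx":0,"dy":0,"dz":0,"ax":0,"ay":0,"az":0,"claw":32},{"dx":0,"dy":0,"dz":0,"ax":0,"ay":0,"az":0,"claw":45},{"dx":0,"dy":0,"dz":0,"ax":0,"ay":0,"az":0,"claw":60},{"dx":0,"dy":0,"dz":0,"ax":0,"ay":0,"az":0,"claw":60},{"dx":0,"dy":0,"dz":-15,"ax":0,"ay":0,"az":0,"claw":60},{"dx":0,"dy":0,"dz":-40,"ax":0,"ay":0,"az":0,"claw":60},{"dx":0,"dy":0,"dz":-100,"ax":0,"ay":0,"az":0,"claw":60},{"dx":0,"dy":0,"dz":-100,"ax":0,"ay":0,"az":0,"claw":60},{"dx":0,"dy":0,"dz":-100,"ax":0,"ay":0,"az":0,"claw":60}]';  python3 go.py 500 0 240 -90
```

```text
clock: 25.37
position: [0.6134, 0.2052, 0.2409]
tool_rot: [-3.135, 0.003, -1.57]
force: [0.0, 0.6, -0.7]
grip_width: 0.06
d [205.1 113.5  -0.3] a [-0.4  0.1  0. ] t 25.37 F [ 0.   0.6 -0.7] w 60.0 q7 -1.99 pos [613.4 205.2 240.9]
```

```bash
python3 -m pendant '[{"dx":200,"dy":100,"dz":-20,"ax":0,"ay":0,"az":0,"claw":60},{"dx":200,"dy":100,"dz":-20,"ax":0,"ay":0,"az":0,"claw":60},{"dx":200,"dy":100,"dz":-20,"ax":0,"ay":0,"az":0,"claw":60},{"dx":200,"dy":100,"dz":-20,"ax":0,"ay":0,"az":0,"claw":60},{"dx":200,"dy":100,"dz":-20,"ax":0,"ay":0,"az":0,"claw":60},{"dx":200,"dy":100,"dz":-20,"ax":0,"ay":0,"az":0,"claw":60},{"dx":200,"dy":100,"dz":-20,"ax":0,"ay":0,"az":0,"claw":60},{"dx":200,"dy":100,"dz":-20,"ax":0,"ay":0,"az":0,"claw":60}]'
python3 - <<'E'
from h import *
a=[]
for n,p in(("scene",(310,150)),("top",(195,168))):
    im=grab(n)["image"]; cv2.imwrite(f"pics/end_{n}.png",im); a.append(cv2.resize(im[p[1]-50:p[1]+50,p[0]-50:p[0]+50],None,fx=4,fy=4,interpolation=2))
cv2.imwrite("pics/a21.png",np.hstack(a))
E
```

```text
clock: 26.03
position: [0.5117, 0.0039, 0.2563]
tool_rot: [-3.141, 0.0, -1.572]
force: [0.4, 0.5, -0.2]
grip_width: 0.0599
```

View pics/a21.png

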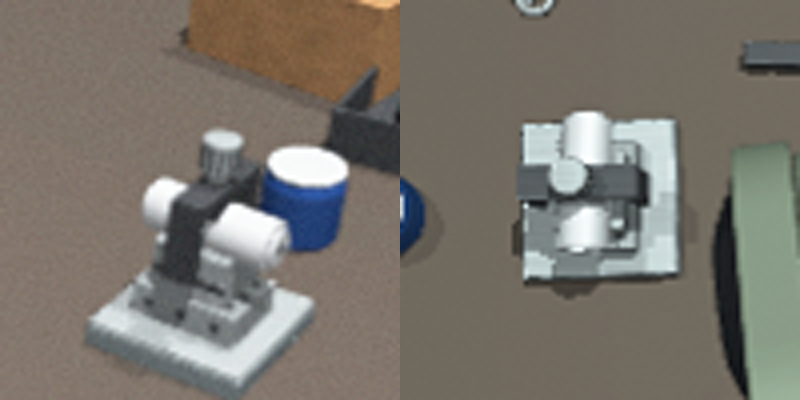

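View pics/end_top.png

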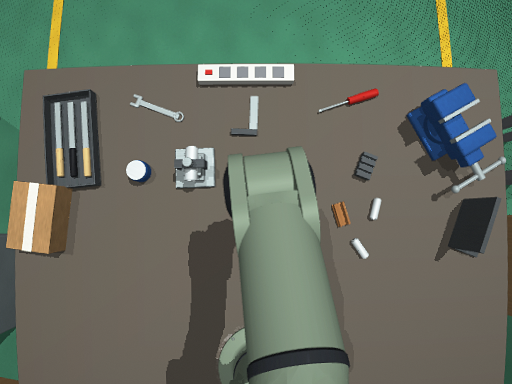

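The clamp sits over mid-bar with its legs outside the V-block (knob at top crop (568,176), scene crop (222,140)). The bystanders look unmoved. Final numeric check.

Run:
```python
from h import *
t=grab("top"); s=grab("scene")
print("knob T",onz(t,[[187,162]],.1553)*1000,"S",onz(s,[[315.5,135]],.1553)*1000)
q=onz(t,[[195-50+117/4,118+165/4],[195-50+117/4,118+201/4],[145+249/4,118+165/4],[145+249/4,118+203/4]],.1243)*1000
print("bridge T",q.round(1),q.mean(0).round(1))
o=observe();print(o["force"].round(1),abs(o["qd"]).max(),o["clock"])
```

```text
knob T [[608.45079883 204.60972652 155.3       ]] S [[614.01656968 198.80071065 155.3       ]]
bridge T [[620.5 246.1 124.3]
 [595.4 245.7 124.3]
 [620.  154.3 124.3]
 [593.6 154.1 124.3]] [607.4 200.  124.3]
[ 0.3  0.5 -0. ] 0.003312611487331042 26.2333
```

```bash
python3 -c "
from workcell import job_done
print(job_done())"
```

```text
the job is handed in; nothing more can be done
None
```

I built the stack bottom up and handed the job in at about 26 s; no verdict was reported. The riser is on the plate, the V-block is on the riser with its groove along it, the largest bar is in the groove and the stirrup clamp is over the bar. Each piece was lowered until the force showed contact, then released and backed away from.

- **Riser:** it lay flat, about 3 mm or less from the plate's middle.
- **V-block:** about 2 mm off the riser's centre along its length, groove aligned.
- **Bar:** seated in the groove, centred along its length to about 3 mm.
- **Clamp:** upright and square, a leg on each side of the V-block. The seating height matched the expected value to 0.2 mm.
- **Bystanders and robot:** the tin, toothed block and try square look unmoved in the final top view. The arm hid the brass collar there, and I did not check its position in the last scene picture. The arm stood clear and still.

The two cameras disagreed by 2–6 mm in absolute position: the clamp knob read (608, 205) from the top and (614, 199) from the scene camera, in mm. A third reading, from the clamp's bridge in the top view, gave (607, 200). All bracket the commanded (612, 205) and lie within tolerance.

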